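Tip out the praline caddy, sort the pralines and close the casket

ROBOT

A 6-joint arm with a two-finger parallel gripper is mounted at the origin on a cart in front of the work surface, level with it; the furniture and walls round the work are solid. World frame = base frame: x ahead of the robot, y to its left, z up, the work surface at z = 0. Lengths are in m, angles in degrees, forces in N, time in s.
With the tool pointing down it reaches from about 0.3 to 0.75 m from the base axis. Payload 8.5 kg.
Tool frame: the origin (TCP) lies midway between the tips of the shut fingers; the grasp point (between the pads) lies 19 mm behind it (env.grip_depth is the distance from the TCP to the grasp point, in m); x points along the fingers, y is the direction in which the jaws open and shut, and the axes are right-handed (so a half turn about x gives the same grasp; the last joint's range is limited). The gripper opens to 85 mm and grips with 20 to 120 N. Pads are 22 mm wide; open, the fingers measure 114 mm over their backs; the gripper's body (76 mm by 85 mm) begins 54 mm behind the grasp point. The pads swing forward as they close: fully open they stand 13 mm farther back than shut.
Start: joints at [62.149, 21.807, 74.336, -0, 83.858, -12.336], TCP at [0.147, 0.53, 0.231] pointing down, gripper open.
Joint ranges: [-178.18, 178.18], [-50.72, 133.34], [12.68, 142.11], [-81.47, 261.47], [9.98, 163.14], [-165.26, 165.26]. Speed limits (degrees/s): [136.94, 136.94, 180, 180, 180, 180].

INTERFACE

Orientations are given as a 3x3 rotation matrix whose columns are the frame's x, y, z axes.
In Python, from rig import env gives the robot as it stands.
- The arm moves only by the tool play_rows, never from a script. Its arguments are lists of equal length, an entry for each row: "travel": the shift along the world's x, y, z in cm, a list of three; "rotation": the turn, a rotation vector about the world's x, y, z in rad, a list of three; "claw": the finger opening in cm, from 0 to 8.54. A call has 1 to 12 rows; each row shifts and turns the pose as measured when the row begins; what a row does not reach is not made up. A row lasts 1/12 s, in which the tool goes at most 41.7 mm and 7.16 degrees, less where a joint would pass 70% of its speed; a pose out of reach is approached as far as the arm can. A call is refused whole if a number of a shift passes 4.17 or a number of a turn 0.125, either way. A call with a gripper value outside its range is refused whole. The fingers move at their own pace and stop on an object; "squeeze" is the grip in N (left out, the last holds). Time passes only in rows, so rows that do not move let the fingers close. It gives the time, the measured TCP pose, the force and the opening at its end, in the units of the state.
- env.observe(): the state, without advancing time (a new reading comes with each control period).
- env.get_image(name): name is "scene" or "top" or "wrist"; returns the picture (420x560x3 uint8, red, green, blue); there is no depth.
- env.camera_info(name): a dict with "vertical_fov" (degrees; the focal length in pixels is half the picture's height over the tangent of half this angle, whatever the lens; pixels are square), "cx", "cy" (the principal point, pixels), "eye" and "rotation" of the camera in the world. Camera axes: x right, y down, z forward; pixel columns grow to the right and rows downward; lengths in m; the calibration is good to about 2 mm. A picture is of the moment at which its call begins: read the wrist's pose just before it. camera_info takes no time and is no camera call; for the wrist camera it gives the pose at the moment of the call.
- env.close_job(): hands the job in, once; it reports no verdict.
The state is a dict: "time_s": time; "q": joint angles; "qvel": joint speeds; "joint_efforts": joint torques, N m; "position": TCP position; "tool_rot": TCP orientation; "ft_force": force on the tool from outside, world axes, zero at the start; "wrist_torque": the same for the moment, N m; "grip_width": finger opening in m.
Only numpy, scipy, OpenCV 4.12 (cv2) and the standard library are available. Lean on these libraries where they do the work, as an engineer would, in place of code of your own. Each camera call takes 0.05 s, during which the arm holds its last target.

TASK

Take the caddy by its handle and, low over the steel tray, tip it front down just far enough (never upside down) for its flap to swing open and all its pralines to slide out onto the tray; then stand the caddy back upright on its cork mat. Next sort the pralines: every dome with a hazelnut goes into the walnut casket, on top of the layer already in it, every striped log into the white dish, and at the end shut the casket's lid. Leave the other things where they stand.

Things in the scene. Friction and masses are not known exactly. Their poses are not given: they have to be found in the camera images.
- caddy_grip (a point): Middle of the handle bar of the tip-out caddy, a beech box 114 mm deep (x), 138 mm wide (y), 53 mm high to its clear fixed cover, 0.35 to 0.55 kg filled. The bar runs along the caddy's y between two ears: 20 mm thick (x), 26 mm high, 114 mm long; its middle is 92 mm above the caddy's underside, centred over the box, 26 mm free below it. The flap end faces the caddy's -x; z up.
- caddy_lip (a point): Front edge of the caddy's inner floor, mid-width: 57 mm before the handle's middle (caddy's -x) and 87 mm below it; the inner floor is 5 mm above the underside. Axes as the caddy's. Pralines leave over this edge (opening 116 mm wide, 43 mm high).
- caddy_flap (a joint): Hinge of the caddy's clear front flap (114 x 45 mm, 14 g), hung freely from the upper front edge: 0 = shut (caddy level), growing to 1.75 as it swings outward by its own weight when the caddy is tipped front down. Pralines begin to slide when the floor slopes 25 to 35 degrees; at 45 to 60 degrees they run out.
- tray_centre (a point): Middle of the floor of the steel sorting tray, 4 mm above the counter. Tray 190 mm (its x) by 210 mm (its y) outside, walls 4 mm, rim 11 mm above the counter, fixed.
- casket_floor (a point): Middle of the inner floor of the open walnut casket (the top of a fixed lower layer of pralines), 22 mm above the counter. Inside 113 mm (its x) by 173 mm (its y); walls 8 mm thick, top 60 mm above the counter; fixed. Its lid is hinged along the long wall on the +x side, 66 mm from the middle, and stands open there, leaning outward.
- casket_lid_edge (a point): Middle of the lid's free edge, on its outer face. Lid shut: 66 mm on the casket's -x side, 84 mm above the counter; lid open: the top of the lid, about 0.18 m above the counter, on the side turned away from the box. Lid 132 mm deep, 192 mm wide (casket's y), 23 mm thick with its rim.
- praline_casket_lid (a joint): Hinge of the casket's lid: 0 = shut, about 1.81 = open against its stop. Below about 1.3 it sinks shut by itself, slowly (strong damping); above it stays open. It weighs about 0.12 kg.
- dish_floor (a point): Middle of the inner floor of the white porcelain dish, 5 mm above its underside. Dish 110 mm (its x) by 180 mm (its y) outside, walls 5 mm, 20 mm high, 0.35 kg, loose on the counter.
- cocoa_tin: Bystander: round cocoa tin, 68 mm across, 91 mm high, origin under its middle; loose.
- gift_cube: Bystander: small wrapped gift box, 64 mm square, 56 mm high, origin under its middle; loose.
- date_stamp: Bystander: wooden date stamp, 30 x 50 mm foot, 68 mm high, origin under its middle; loose.
- mat: Thin cork mat on which the caddy stands, round, 156 mm across, 3 mm thick, fixed; origin at the middle of its underside.
- dome_0_centre (a point): Dark dome-shaped praline crowned with a whole hazelnut, round foot 34 mm across, firm part 24 mm high (the nut above it is look only), about 22 g; the point is 12 mm above its flat foot on its axis, z from foot to nut. Starts inside the caddy. Absent in some runs.
- dome_1_centre (a point): Dark dome-shaped praline crowned with a whole hazelnut, round foot 36 mm across, firm part 22 mm high (the nut above it is look only), about 22 g; the point is 12 mm above its flat foot on its axis, z from foot to nut. Starts inside the caddy. Absent in some runs.
- dome_2_centre (a point): Dark dome-shaped praline crowned with a whole hazelnut, round foot 34 mm across, firm part 26 mm high (the nut above it is look only), about 22 g; the point is 12 mm above its flat foot on its axis, z from foot to nut. Starts inside the caddy. Absent in some runs.
- log_0_centre (a point): Log-shaped praline with fine white stripes across, 60 mm long (its y), 21 mm wide (its x) and 25 mm high, firm, about 20 g; the point is about its middle (12.5 mm above its foot), z up from its foot. Starts inside the caddy. Absent in some runs.
- log_1_centre (a point): Log-shaped praline with fine white stripes across, 56 mm long (its y), 22 mm wide (its x) and 26 mm high, firm, about 20 g; the point is about its middle (12.5 mm above its foot), z up from its foot. Starts inside the caddy. Absent in some runs.
- log_2_centre (a point): Log-shaped praline with fine white stripes across, 52 mm long (its y), 18 mm wide (its x) and 21 mm high, firm, about 20 g; the point is about its middle (12.5 mm above its foot), z up from its foot. Starts inside the caddy. Absent in some runs.

How it is judged:
By the outcome, as a careful person would: the job done as asked, in the order asked, and still so for the second after the job is handed in, with the robot touching nothing.
Of dome_0, dome_1, dome_2, log_0, log_1, log_2 only 4 to 6 are there at a start; the rules pass over those that are not, and their reading is None.
At some moment in a run one of dish may be knocked a few centimetres aside while the robot is not near it.
It also fails if it takes over 210 s, if anything falls off the work surface, if the arm or the gripper's body presses on something with over 40 N, if the wrist force passes 120 N, or if a joint passes its speed limit or range.

## Working session

There is one attempt and no reset: what is moved stays moved. The work goes in short steps, Python scripts to look and compute and a tool call to move; the robot and the scene stay as the last step left them, time stands still between calls to the robot, and variables do not carry over. Pictures are saved under pics/ and viewed, and the job is handed in when it is done.

Besides the shell and the picture viewer there is one more tool, called after ">>>" as name(argument=value, ...), one argument or row to a line, values as JSON. play_rows: Moves the arm, as the interface text tells. Its arguments: {"type":"object","properties":{"travel":{"type":"array","items":{"type":"array","items":{"type":"number"}}},"rotation":{"type":"array","items":{"type":"array","items":{"type":"number"}}},"claw":{"type":"array","items":{"type":"number"}},"squeeze":{"type":"number"}},"required":["travel","rotation","claw"]}

```bash
ls; mkdir -p pics; python3 - <<'E'
from rig import env
import cv2
s=env.observe()
for k,v in s.items(): print(k,v)
for n in ["scene","top","wrist"]:
    i=env.camera_info(n); print(n,i)
    cv2.imwrite(f"pics/{n}0.png",env.get_image(n)[:,:,::-1])
print(env.grip_depth)
E
```

```text
pics
time_s 0.0
q [ 6.21494253e+01  2.18405624e+01  7.43854168e+01 -8.32473739e-04
  8.38575315e+01 -1.23337266e+01]
qvel [-0.05645124 -0.00591058  0.03832414  0.05099283 -0.06660171 -0.04834553]
joint_efforts [-9.62449085e-04 -4.48457551e+01 -2.31279659e+01 -2.57891379e-04
  4.77479829e-03  1.36524801e-05]
position [0.14698223 0.52968908 0.23071188]
tool_rot [[-6.68141027e-04  2.67519739e-01  9.63552148e-01]
 [-1.29545792e-03  9.63551323e-01 -2.67520408e-01]
 [-9.99998938e-01 -1.42698263e-03 -2.97227606e-04]]
ft_force [-1.25361505e-01  5.05176369e-04 -5.88895192e-01]
wrist_torque [-0.08082167 -0.00374294  0.00181657]
grip_width 0.08506133882577867
scene {'vertical_fov': 54.60848639262337, 'cx': 273.69683863353606, 'cy': 208.12267444478104, 'eye': array([-0.00287657, -0.58154459,  0.9683246 ]), 'rotation': array([[ 0.7598633 , -0.44187765,  0.47681433],
       [-0.64983129, -0.53670271,  0.53820953],
       [ 0.01808478, -0.71881454, -0.69496662]])}
top {'vertical_fov': 53.418954742938844, 'cx': 285.3443701569742, 'cy': 206.8507161072475, 'eye': array([0.42381296, 0.09807569, 1.31585319]), 'rotation': array([[ 0.02261417, -0.99007917,  0.13867889],
       [-0.99959434, -0.01998995,  0.02028689],
       [-0.01731344, -0.1390814 , -0.99012959]])}
wrist {'vertical_fov': 68.77749199554276, 'cx': 276.1573250493684, 'cy': 207.75069217430425, 'eye': array([0.06611017, 0.55213798, 0.37324434]), 'rotation': array([[ 0.26789699,  0.91169854,  0.31150757],
       [ 0.96344511, -0.25277841, -0.08875014],
       [-0.00217098,  0.32389635, -0.94609008]])}
0.0187
```

View pics/top0.png

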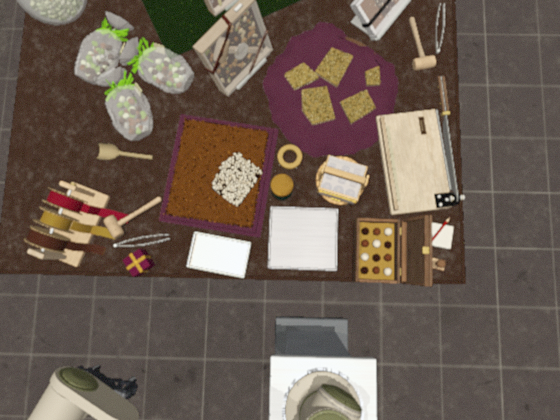

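View pics/scene0.png

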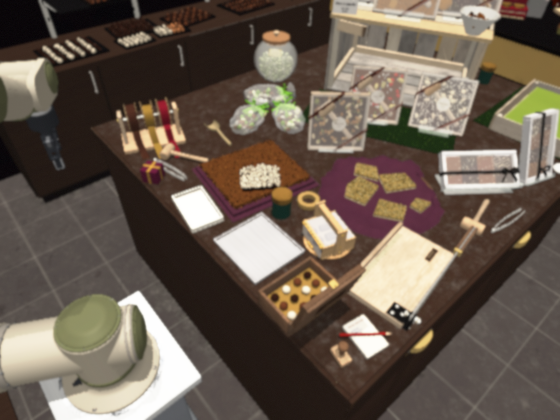

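View pics/wrist0.png

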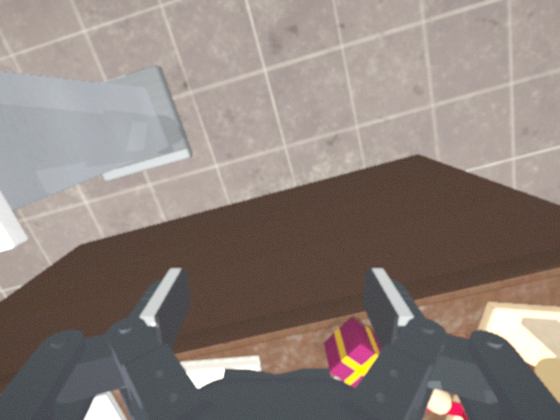

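The top view shows the tray at (303,238), dish (219,255), casket (378,250) with its lid open to the right, the caddy on its mat (342,180) and the tin at (282,185). I'll enlarge these next.

```bash
cat > h.py <<'E'
import numpy as np, cv2
from rig import env
def cam(n): return env.camera_info(n)
def K(i):
    f=210/np.tan(np.radians(i['vertical_fov']/2)); return f
def ray(i,uv):
    f=K(i); d=np.array([(uv[0]-i['cx'])/f,(uv[1]-i['cy'])/f,1.]); return i['rotation']@d
def onz(i,uv,z):
    d=ray(i,uv); t=(z-i['eye'][2])/d[2]; return i['eye']+t*d
def proj(i,p):
    c=np.asarray(i['rotation']).T@(np.asarray(p)-i['eye']); f=K(i); return np.array([f*c[0]/c[2]+i['cx'],f*c[1]/c[2]+i['cy']])
def tri(obs):
    A=np.zeros((3,3));b=np.zeros(3)
    for i,uv in obs:
        d=ray(i,uv);d/=np.linalg.norm(d);M=np.eye(3)-np.outer(d,d);A+=M;b+=M@i['eye']
    return np.linalg.solve(A,b)
def crop(img,x0,y0,w,h,name,s=None):
    s=s or min(800/w,600/h)
    c=cv2.resize(img[y0:y0+h,x0:x0+w],None,fx=s,fy=s,interpolation=cv2.INTER_CUBIC)
    cv2.imwrite(f"pics/{name}.png",c[:,:,::-1] if False else c)
E
python3 - <<'E'
import cv2
from h import *
crop(cv2.imread("pics/top0.png"),180,130,280,160,"t0c")
crop(cv2.imread("pics/scene0.png"),160,150,280,210,"s0c")
E
```

```text
(no output)
```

View pics/t0c.png

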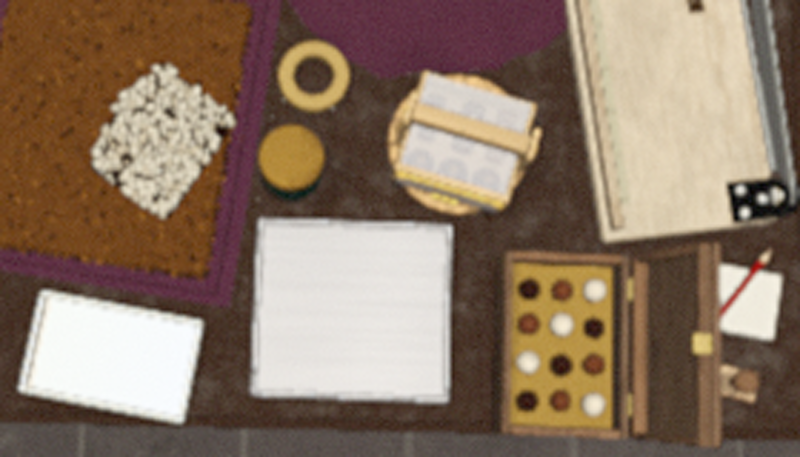

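View pics/s0c.png

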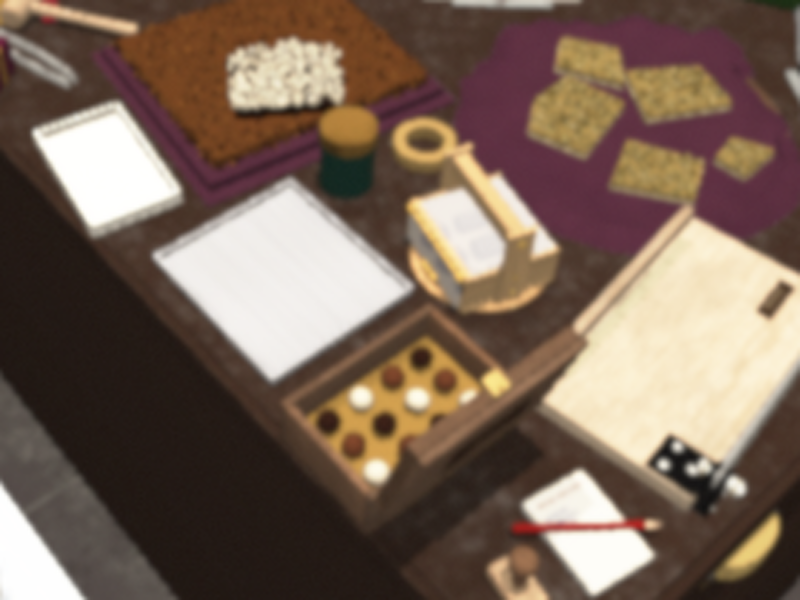

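```bash
python3 - <<'E'
import cv2
from h import *
crop(cv2.imread("pics/top0.png"),305,145,75,65,"t0d",9)
crop(cv2.imread("pics/scene0.png"),295,190,75,75,"s0d",8)
E
```

```text
(no output)
```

View pics/t0d.png

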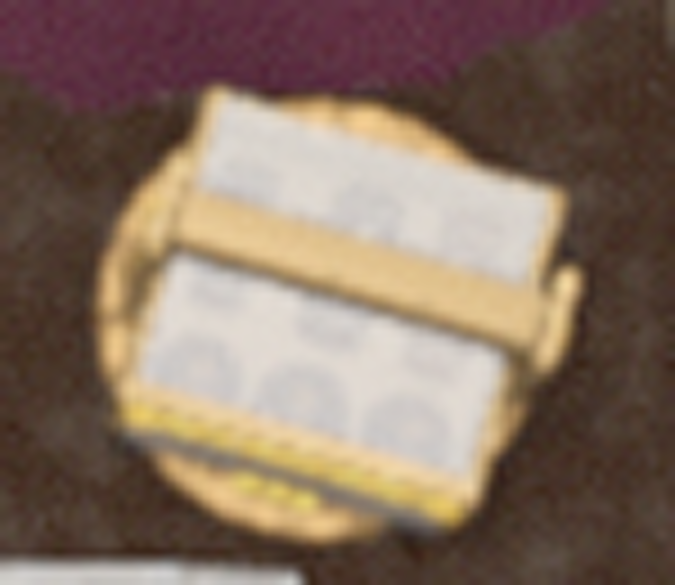

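View pics/s0d.png

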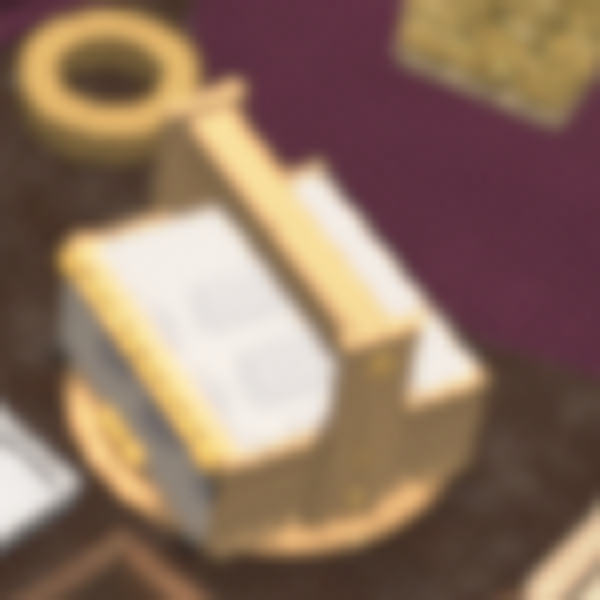

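```bash
python3 - <<'E'
from h import *
t=cam("top"); s=cam("scene")
def T(uv,z): return onz(t,np.array(uv)/2.857+np.array([180,130]),z)
def Td(uv,z): return onz(t,np.array(uv)/9+np.array([305,145]),z)
np.set_printoptions(precision=4,suppress=True)
bar=[Td(p,.108) for p in [(188,190),(178,240),(530,350),(545,300)]]
print("bar",bar,np.mean(bar,0)); v=(bar[0]+bar[1]-bar[2]-bar[3]); print("yaw of y axis",np.degrees(np.arctan2(-v[0],v[1])))
print("tri bar", tri([(t,np.array([345.,175])),(s,np.array([331.6,218.3]))]))
sc=[onz(s,np.array(p)/8+np.array([295,190]),.108) for p in [(190,120),(225,110),(410,330),(345,345)]]; print("scene bar",sc,np.mean(sc,0))
front=[Td(p,.056) for p in [(125,400),(465,500)]]; v=front[0]-front[1];print("front",front,np.degrees(np.arctan2(-v[0],v[1])))
back=[Td(p,.056) for p in [(210,90),(560,190)]]; v=back[0]-back[1];print("back",back,np.degrees(np.arctan2(-v[0],v[1])), "mean", np.mean(front+back,0))
for n,z,c in [("tray",.011,[(259,218),(453,224),(449,402),(251,396)]),("dish",.02,[(40,291),(203,317),(185,422),(20,393)]),("casket",.06,[(505,252),(632,255),(627,435),(503,432)])]:
    P=np.array([T(p,z) for p in c]); print(n,P[:,:2].tolist(),P.mean(0), "edges",np.linalg.norm(P-np.roll(P,-1,0),axis=1)); 
    v=P[0]-P[1]+P[3]-P[2]; print(np.degrees(np.arctan2(-v[0],v[1])))
print("mat",Td((325,320),.003))
print("tin",T((290,155),.091),"stamp",T((735,383),.05),"gift",onz(t,(136,262),.056))
print("table edge",onz(t,(280,275),0),onz(t,(440,282),0))
E
```

```text
bar [array([0.7171, 0.0056, 0.108 ]), array([0.7002, 0.0088, 0.108 ]), array([ 0.6657, -0.1062,  0.108 ]), array([ 0.6824, -0.1112,  0.108 ])] [ 0.6914 -0.0507  0.108 ]
yaw of y axis -16.619883631896897
tri bar [ 0.6947 -0.0532  0.102 ]
scene bar [array([0.7034, 0.0071, 0.108 ]), array([0.7179, 0.0025, 0.108 ]), array([ 0.6867, -0.1214,  0.108 ]), array([ 0.6632, -0.1115,  0.108 ])] [ 0.6928 -0.0558  0.108 ]
front [array([0.6562, 0.0224, 0.056 ]), array([ 0.624 , -0.0929,  0.056 ])] -15.576963093922666
back [array([ 0.7651, -0.0056,  0.056 ]), array([ 0.7321, -0.1254,  0.056 ])] -15.405594760050501 mean [ 0.6943 -0.0504  0.056 ]
tray [[0.6073800302327894, 0.1712692998127962], [0.6050178180930735, -0.042856164714535835], [0.4109466829853465, -0.03950217940159238], [0.4124861288215618, 0.17458217905412562]] [0.509  0.0659 0.011 ] edges [0.2141 0.1941 0.2141 0.1949]
-0.5220392832369035
dish [[0.5207591569191161, 0.40795517019924205], [0.49626827241204985, 0.22866243789485424], [0.38334285188214107, 0.24418259916528173], [0.41008900298558154, 0.42376943262946104]] [0.4526 0.3261 0.02  ] edges [0.181  0.114  0.1816 0.1118]
-8.125177943273213
casket [[0.569463566446807, -0.09252390598118], [0.5690401643502127, -0.22599530775418258], [0.3819279618044695, -0.21790253699195145], [0.3820113229733279, -0.09025241883038441]] [ 0.4756 -0.1567  0.06  ] edges [0.1335 0.1873 0.1277 0.1875]
-0.11119481794232348
mat [ 0.6962 -0.0514  0.003 ]
tin [0.6633 0.1362 0.091 ] stamp [ 0.4378 -0.3336  0.05  ] gift [0.4235 0.5698 0.056 ]
table edge [0.3936 0.1368 0.    ] [ 0.3836 -0.3575  0.    ]
```

>>> play_rows(
  travel=[
    [2.8, -2.95, 0],
    [2.8, -2.95, 0],
    [2.8, -2.95, 0],
    [2.8, -2.95, 0],
    [2.8, -2.95, 0],
    [2.8, -2.95, 0],
    [2.8, -2.95, 0],
    [2.8, -2.95, 0],
    [2.8, -2.95, 0],
    [2.8, -2.95, 0],
    [2.8, -2.95, 0],
    [2.8, -2.95, 0],
  ],
  rotation=[
    [0, 0, -0.12],
    [0, 0, -0.12],
    [0, 0, -0.12],
    [0, 0, -0.12],
    [0, 0, -0.12],
    [0, 0, -0.12],
    [0, 0, -0.12],
    [0, 0, -0.12],
    [0, 0, -0.12],
    [0, 0, -0.12],
    [0, 0, -0.12],
    [0, 0, -0.12],
  ],
  claw=[8.5, 8.5, 8.5, 8.5, 8.5, 8.5, 8.5, 8.5, 8.5, 8.5, 8.5, 8.5],
  squeeze=60,
)

```text
time_s: 1.15
position: [0.4834, 0.1659, 0.2287]
tool_rot: [[-0.003, 0.983, -0.185], [0.003, -0.185, -0.983], [-1.0, -0.004, -0.002]]
ft_force: [0.5, 0.8, 0.6]
grip_width: 0.0849
```

>>> play_rows(
  travel=[
    [2.8, -2.9, 0],
    [2.8, -2.9, 0],
    [2.8, -2.9, 0],
    [2.8, -2.9, 0],
    [2.8, -2.9, 0],
    [2.8, -2.9, 0],
    [2.8, -2.9, 0],
    [1.2, -1.5, 0],
    [0, 0, 0],
    [0, 0, 0],
  ],
  rotation=[
    [0, 0, -0.05],
    [0, 0, -0.04],
    [0, 0, 0],
    [0, 0, 0],
    [0, 0, 0],
    [0, 0, 0],
    [0, 0, 0],
    [0, 0, 0],
    [0, 0, 0],
    [0, 0, 0],
  ],
  claw=[8.5, 8.5, 8.5, 8.5, 8.5, 8.5, 8.5, 8.5, 8.5, 8.5],
)

```text
time_s: 1.98
position: [0.6985, -0.0698, 0.2223]
tool_rot: [[-0.01, 0.956, -0.294], [0.004, -0.294, -0.956], [-1.0, -0.011, -0.001]]
ft_force: [-0.6, 0.7, 0.3]
grip_width: 0.0852
```

```bash
python3 - <<'E'
from h import *
np.set_printoptions(precision=4,suppress=True)
s=env.observe(); print(s['position'],s['tool_rot'],s['q'])
i=cam("wrist"); im=env.get_image("wrist")[:,:,::-1]; cv2.imwrite("pics/w1.png",im)
print(i)
for p in [(.6925,-.053,.108)]: print(proj(i,p))
E
```

```text
[ 0.6985 -0.0698  0.2223] [[-0.0104  0.9558 -0.294 ]
 [ 0.0043 -0.294  -0.9558]
 [-0.9999 -0.0112 -0.001 ]] [-15.3749  38.7171  45.8662   0.0796  96.0566   1.7296]
{'vertical_fov': 68.77749199554276, 'cx': 276.1573250493684, 'cy': 207.75069217430425, 'eye': array([0.7244, 0.0095, 0.3648]), 'rotation': array([[ 0.9556, -0.2747, -0.1065],
       [-0.2944, -0.905 , -0.3071],
       [-0.012 ,  0.3248, -0.9457]])}
[265.7432 186.8407]
```

View pics/w1.png

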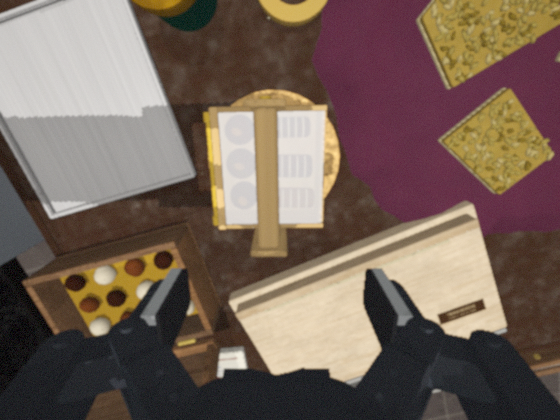

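```bash
python3 - <<'E'
from h import *
crop(cv2.imread("pics/w1.png"),190,85,160,180,"w1c",3.3)
E
```

```text
(no output)
```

View pics/w1c.png

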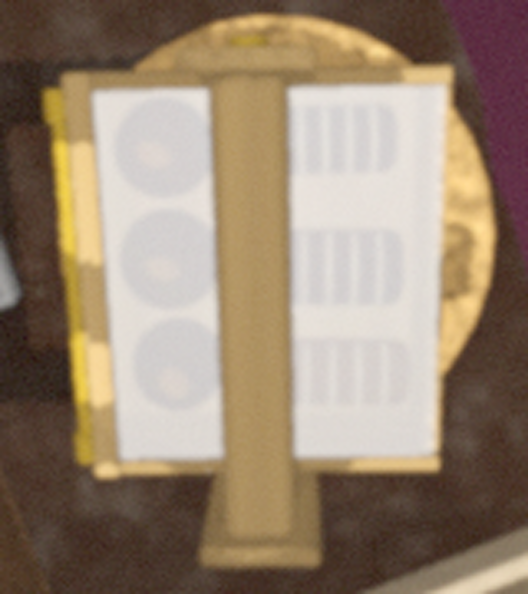

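```bash
python3 - <<'E'
from h import *
np.set_printoptions(precision=4,suppress=True)
i=cam("wrist")
P=np.array([onz(i,np.array(p)/3.3+np.array([190,85]),.108) for p in [(213,78),(284,78),(291,535),(230,535)]])
print(P,P.mean(0)); v=P[0]+P[1]-P[2]-P[3]; print(np.degrees(np.arctan2(-v[0],v[1])),np.linalg.norm(v)/2)
B=np.array([onz(i,np.array(p)/3.3+np.array([190,85]),.056) for p in [(62,80),(452,68),(440,470),(98,475)]])
print(B,B.mean(0)); v=B[0]-B[3]; print(np.degrees(np.arctan2(-v[0],v[1]))); v=B[1]-B[2]; print(np.degrees(np.arctan2(-v[0],v[1]))) 
E
```

```text
[[ 0.7032  0.0112  0.108 ]
 [ 0.7196  0.0062  0.108 ]
 [ 0.6856 -0.111   0.108 ]
 [ 0.6692 -0.1061  0.108 ]] [ 0.6944 -0.0499  0.108 ]
-16.184778660911693 0.12204127488456748
[[ 0.6567  0.0239  0.056 ]
 [ 0.7659 -0.0062  0.056 ]
 [ 0.7316 -0.127   0.056 ]
 [ 0.623  -0.096   0.056 ]] [ 0.6943 -0.0513  0.056 ]
-15.709179282267302
-15.828389610934098
```

>>> play_rows(
  travel=[
    [-0.2, 0.9, -1],
    [-0.2, 0.9, -2.5],
    [0, 0, -3.5],
    [0, 0, -3],
    [0, 0, -1.8],
    [0, 0, 0],
  ],
  rotation=[
    [-0.004, -0.01, 0.019],
    [0, 0, 0],
    [0, 0, 0],
    [0, 0, 0],
    [0, 0, 0],
    [0, 0, 0],
  ],
  claw=[8.5, 8.5, 8.5, 8.5, 8.5, 8.5],
)

```text
time_s: 2.53
position: [0.6896, -0.0426, 0.1045]
tool_rot: [[0.005, 0.964, -0.268], [-0.0, -0.268, -0.964], [-1.0, 0.005, -0.001]]
ft_force: [0.1, 0.0, -0.9]
grip_width: 0.0853
```

>>> play_rows(
  travel=[
    [0.3, -0.7, 0],
    [0.1, -0.1, -1],
    [0, 0, -1.5],
    [0, 0, -0.3],
    [0, 0, 0],
  ],
  rotation=[
    [0, 0.004, -0.008],
    [0, 0, 0],
    [0, 0, 0],
    [0, 0, 0],
    [0, 0, 0],
  ],
  claw=[8.5, 8.5, 8.5, 8.5, 8.5],
)

```text
time_s: 2.95
position: [0.6952, -0.0492, 0.0817]
tool_rot: [[0.008, 0.962, -0.273], [-0.002, -0.273, -0.962], [-1.0, 0.009, -0.0]]
ft_force: [-0.9, -1.1, 0.0]
grip_width: 0.085
```

>>> play_rows(
  travel=[
    [0, -0.1, -0.6],
    [0, 0, 0],
    [0, 0, 0],
    [0, 0, 0],
    [0, 0, 0],
    [0, 0, 0],
    [0, 0, 0],
    [0, 0, 0],
    [0, 0, 0],
    [0, 0, 0],
  ],
  rotation=[
    [0, 0.009, 0],
    [0, 0, 0],
    [0, 0, 0],
    [0, 0, 0],
    [0, 0, 0],
    [0, 0, 0],
    [0, 0, 0],
    [0, 0, 0],
    [0, 0, 0],
    [0, 0, 0],
  ],
  claw=[8.5, 5, 3, 1, 1, 1, 1, 1, 1, 1],
  squeeze=80,
)

```text
time_s: 3.78
position: [0.6967, -0.0508, 0.0793]
tool_rot: [[0.004, 0.962, -0.274], [-0.004, -0.274, -0.962], [-1.0, 0.005, 0.002]]
ft_force: [0.0, -0.1, -1.1]
grip_width: 0.0188
```

```bash
python3 - <<'E'
from h import *
cv2.imwrite("pics/w2.png",env.get_image("wrist")[:,:,::-1]); crop(env.get_image("scene")[:,:,::-1],250,120,140,150,"s2",4)
print(env.observe()['position'],env.observe()['tool_rot'])
E
```

```text
[ 0.69668188 -0.05085908  0.07926789] [[ 0.00420848  0.96181244 -0.27367702]
 [-0.00354907 -0.27366336 -0.96181899]
 [-0.99998485  0.00501909  0.00226184]]
```

View pics/w2.png

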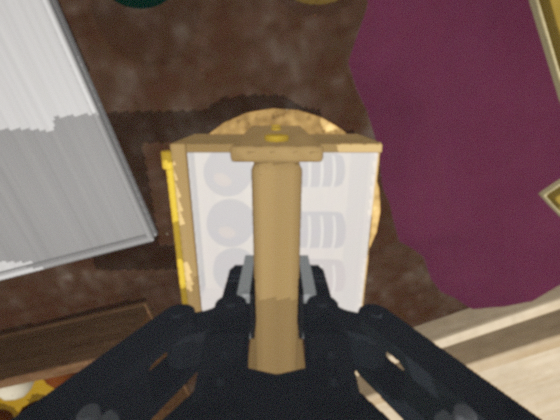

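View pics/s2.png

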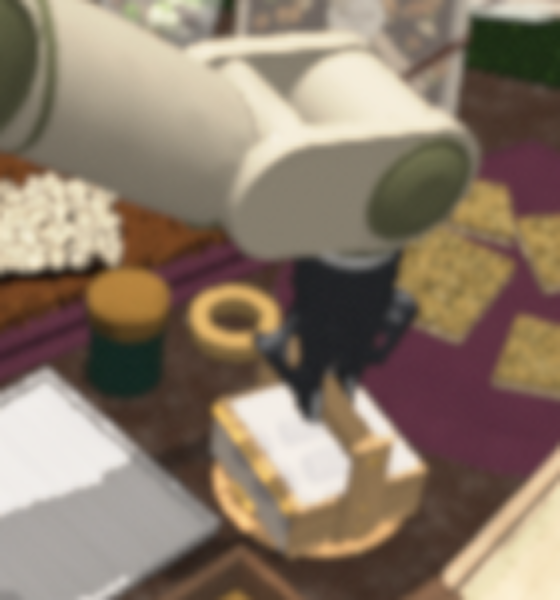

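>>> play_rows(
  travel=[
    [0, 0, 0.5],
    [0, 0, 1.2],
    [0, 0, 2],
    [-0.5, 0, 2],
    [-1.5, 0.8, 1.5],
    [-2, 1.2, 0.5],
    [-2, 1.5, 0],
    [-2, 1.5, 0],
    [-1.5, 1.5, 0],
    [-1, 1.2, 0],
    [-0.5, 0.5, 0],
    [0, 0, 0],
  ],
  rotation=[
    [0, 0, 0],
    [0, 0, 0],
    [0, 0, 0],
    [0, 0, 0],
    [0, 0, 0],
    [0, 0, 0],
    [0, 0, 0],
    [0, 0, 0],
    [0, 0, 0],
    [0, 0, 0],
    [0, 0, 0],
    [0, 0, 0],
  ],
  claw=[1, 1, 1, 1, 1, 1, 1, 1, 1, 1, 1, 1],
  squeeze=100,
)

```text
time_s: 4.88
position: [0.5796, 0.0337, 0.164]
tool_rot: [[0.001, 0.961, -0.275], [-0.003, -0.275, -0.961], [-1.0, 0.002, 0.002]]
ft_force: [-0.4, 1.0, -4.9]
grip_width: 0.0188
```

>>> play_rows(
  travel=[
    [0, 0.3, -0.6],
    [-0.2, 0.4, -1],
    [-0.2, 0.4, -1],
    [-0.1, 0.3, -0.7],
    [0, 0, 0],
    [0, 0, 0],
  ],
  rotation=[
    [-0.018, -0.06, 0],
    [-0.024, -0.084, 0],
    [-0.024, -0.084, 0],
    [-0.024, -0.084, 0],
    [0, 0, 0],
    [0, 0, 0],
  ],
  claw=[1, 1, 1, 1, 1, 1],
)

```text
time_s: 5.38
position: [0.5785, 0.0445, 0.1323]
tool_rot: [[0.322, 0.905, -0.278], [-0.096, -0.261, -0.961], [-0.942, 0.336, 0.003]]
ft_force: [1.4, -1.0, -4.3]
grip_width: 0.0186
```

>>> play_rows(
  travel=[
    [-0.5, 0.15, 0],
    [-0.5, 0.15, 0],
    [-0.5, 0.15, 0],
    [-0.5, 0.15, 0],
    [-0.5, 0.15, 0],
    [-0.5, 0.15, -0.1],
    [-0.5, 0.15, -0.2],
    [-0.5, 0.15, -0.3],
    [-0.5, 0.15, -0.3],
    [-0.5, 0.15, -0.3],
    [0, 0, 0],
    [0, 0, 0],
  ],
  rotation=[
    [-0.0146, -0.051, 0],
    [-0.0146, -0.051, 0],
    [-0.0146, -0.051, 0],
    [-0.0146, -0.051, 0],
    [-0.0146, -0.051, 0],
    [-0.0146, -0.051, 0],
    [-0.0146, -0.051, 0],
    [-0.0146, -0.051, 0],
    [-0.0146, -0.051, 0],
    [-0.0146, -0.051, 0],
    [0, 0, 0],
    [0, 0, 0],
  ],
  claw=[1, 1, 1, 1, 1, 1, 1, 1, 1, 1, 1, 1],
)

```text
time_s: 6.38
position: [0.5567, 0.0375, 0.1389]
tool_rot: [[0.665, 0.675, -0.32], [-0.243, -0.209, -0.947], [-0.707, 0.707, 0.025]]
ft_force: [-0.1, -0.2, -3.2]
grip_width: 0.0183
```

```bash
python3 - <<'E'
from h import *
cv2.imwrite("pics/w3.png",env.get_image("wrist")[:,:,::-1]); crop(env.get_image("scene")[:,:,::-1],180,150,160,160,"s3",3.7)
crop(env.get_image("top")[:,:,::-1],240,150,140,130,"t3",4)
E
```

```text
(no output)
```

View pics/s3.png

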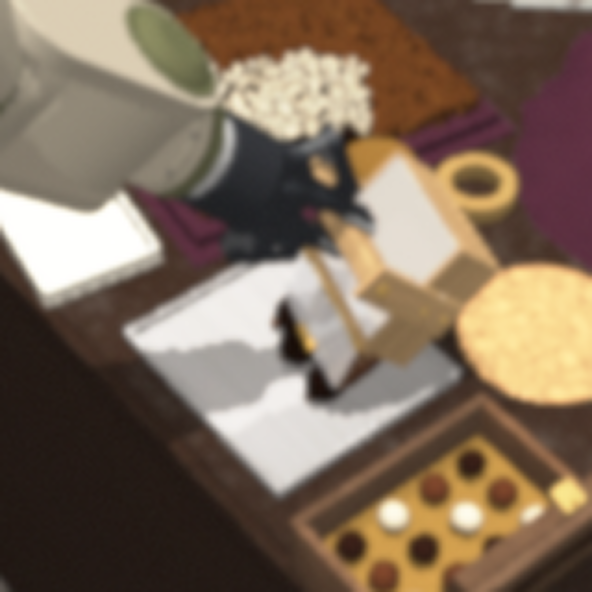

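View pics/w3.png

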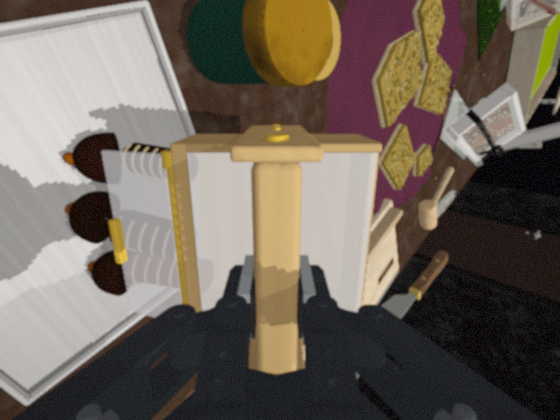

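View pics/t3.png

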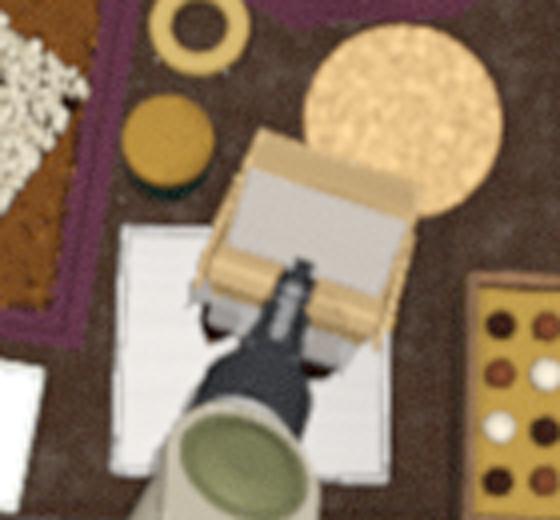

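>>> play_rows(
  travel=[
    [0, 0, 0],
    [0, 0, 0],
    [0, 0, 0.3],
    [0, 0, 0.5],
    [0, 0, 0],
  ],
  rotation=[
    [0, 0, 0],
    [-0.01, -0.04, 0],
    [-0.01, -0.04, 0],
    [0, 0, 0],
    [0, 0, 0],
  ],
  claw=[1, 1, 1, 1, 1],
)

```text
time_s: 6.95
position: [0.5631, 0.0391, 0.164]
tool_rot: [[0.704, 0.63, -0.327], [-0.256, -0.204, -0.945], [-0.662, 0.749, 0.018]]
ft_force: [1.4, -0.3, -3.0]
grip_width: 0.0184
```

```bash
python3 - <<'E'
from h import *
cv2.imwrite("pics/w4.png",env.get_image("wrist")[:,:,::-1]); crop(env.get_image("scene")[:,:,::-1],200,180,120,120,"s4",5)
print(env.observe()['ft_force'])
E
```

```text
[ 0.27208414 -0.45620064 -3.14797226]
```

View pics/s4.png

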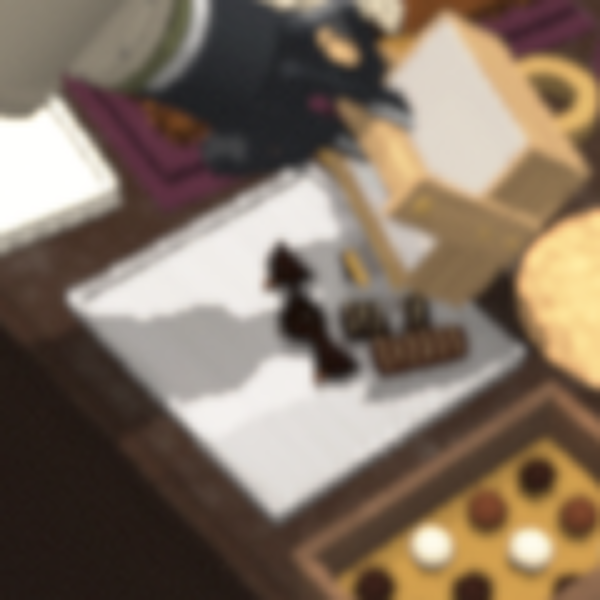

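View pics/w4.png

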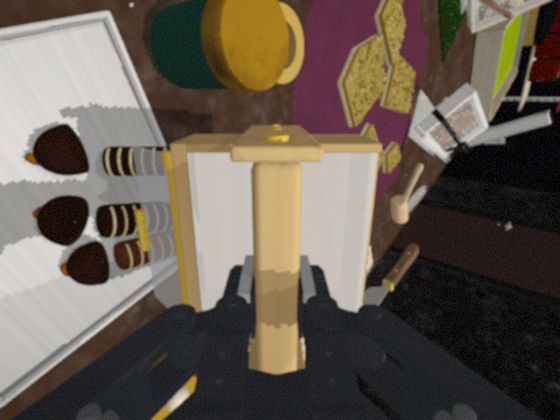

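```bash
cat >> h.py <<'E'
from scipy.spatial.transform import Rotation as Rn
def Rdown(yaw):
    y=np.radians(yaw); ty=np.array([np.cos(y),np.sin(y),0]); tx=np.array([0,0,-1.]); return np.column_stack([tx,ty,np.cross(tx,ty)])
def rotto(R):
    return Rn.from_matrix(R@env.observe()['tool_rot'].T).as_rotvec()
E
python3 - <<'E'
from h import *
np.set_printoptions(precision=4,suppress=True)
print(rotto(Rdown(-15.9)))
E
```

```text
[0.2699 0.8019 0.046 ]
```

>>> play_rows(
  travel=[
    [0, 0, 0.8],
    [0, 0, 1.5],
    [0.5, 0, 1.5],
    [1.2, -0.6, 1],
    [1.6, -1.2, 0],
    [1.6, -1.2, 0],
    [1.6, -1.2, 0],
    [1.6, -1.2, 0],
    [1.6, -1.2, 0],
    [1.2, -0.8, 0],
    [0.6, -0.5, 0],
    [0, 0, 0],
  ],
  rotation=[
    [0, 0, 0],
    [0, 0, 0],
    [0.015, 0.045, 0.003],
    [0.03, 0.09, 0.005],
    [0.035, 0.103, 0.006],
    [0.035, 0.103, 0.006],
    [0.035, 0.103, 0.006],
    [0.035, 0.103, 0.006],
    [0.035, 0.103, 0.006],
    [0.03, 0.09, 0.006],
    [0.015, 0.045, 0],
    [0, 0, 0],
  ],
  claw=[1, 1, 1, 1, 1, 1, 1, 1, 1, 1, 1, 1],
)

```text
time_s: 8.05
position: [0.6542, -0.0397, 0.1975]
tool_rot: [[0.145, 0.953, -0.267], [-0.093, -0.256, -0.962], [-0.985, 0.164, 0.051]]
ft_force: [-0.5, -0.6, -2.8]
grip_width: 0.0184
```

```bash
python3 - <<'E'
from h import *
np.set_printoptions(precision=4,suppress=True)
print(rotto(Rdown(-15.9)),np.array([.6967,-.0508,.0793])-env.observe()['position'])
E
```

```text
[ 0.0942  0.1451 -0.0108] [ 0.0425 -0.0111 -0.1182]
```

>>> play_rows(
  travel=[
    [1.0, -0.3, 0],
    [1.2, -0.4, -0.5],
    [1.2, -0.3, -1],
    [0.5, 0, -1.5],
    [0, 0, -1.5],
    [0, 0, -1],
    [0, 0, 0],
    [0, 0, 0],
  ],
  rotation=[
    [0.03, 0.05, -0.003],
    [0.03, 0.05, -0.003],
    [0.02, 0.03, -0.003],
    [0.01, 0.01, 0],
    [0, 0, 0],
    [0, 0, 0],
    [0, 0, 0],
    [0, 0, 0],
  ],
  claw=[1, 1, 1, 1, 1, 1, 1, 1],
)

```text
time_s: 8.72
position: [0.6898, -0.0488, 0.1342]
tool_rot: [[-0.004, 0.965, -0.263], [-0.009, -0.263, -0.965], [-1.0, -0.001, 0.01]]
ft_force: [-0.5, -0.7, -2.0]
grip_width: 0.0186
```

```bash
python3 - <<'E'
from h import *
np.set_printoptions(precision=4,suppress=True)
print(rotto(Rdown(-15.9)),np.array([.6967,-.0508,.0793])-env.observe()['position'])
E
```

```text
[ 0.0093 -0.0041 -0.0109] [ 0.0069 -0.002  -0.0549]
```

>>> play_rows(
  travel=[
    [0.5, -0.1, -1],
    [0.2, -0.1, -1.5],
    [0, 0, -1.3],
    [0, 0, -0.9],
    [0, 0, -0.3],
    [0, 0, 0],
    [0, 0, 0],
  ],
  rotation=[
    [0.009, -0.004, -0.01],
    [0, 0, 0],
    [0, 0, 0],
    [0, 0, 0],
    [0, 0, 0],
    [0, 0, 0],
    [0, 0, 0],
  ],
  claw=[1, 1, 1, 1, 1, 1, 1],
)

```text
time_s: 9.3
position: [0.6975, -0.0498, 0.0838]
tool_rot: [[0.008, 0.962, -0.273], [-0.002, -0.273, -0.962], [-1.0, 0.008, -0.001]]
ft_force: [0.3, 0.5, -3.3]
grip_width: 0.0188
```

```bash
python3 - <<'E'
from h import *
np.set_printoptions(precision=4,suppress=True)
print(rotto(Rdown(-15.9)),np.array([.6967,-.0508,.0793])-env.observe()['position'])
E
```

```text
[ 0.0016  0.0077 -0.0011] [-0.0008 -0.001  -0.0045]
```

>>> play_rows(
  travel=[
    [0, -0.1, -0.3],
    [0, 0, -0.2],
    [0, 0, -0.1],
    [0, 0, 0],
  ],
  rotation=[
    [0, 0.008, 0],
    [0, 0, 0],
    [0, 0, 0],
    [0, 0, 0],
  ],
  claw=[1, 1, 1, 1],
)

```text
time_s: 9.63
position: [0.6985, -0.0511, 0.0797]
tool_rot: [[0.003, 0.962, -0.273], [-0.003, -0.273, -0.962], [-1.0, 0.004, 0.002]]
ft_force: [-0.2, -0.5, -2.7]
grip_width: 0.0189
```

```bash
python3 - <<'E'
from h import *
np.set_printoptions(precision=4,suppress=True)
print(rotto(Rdown(-15.9)),np.array([.6967,-.0508,.0793])-env.observe()['position'])
crop(env.get_image("scene")[:,:,::-1],220,120,160,160,"s5",3.7)
E
```

```text
[ 0.0026  0.0031 -0.0011] [-0.0018  0.0003 -0.0004]
```

View pics/s5.png

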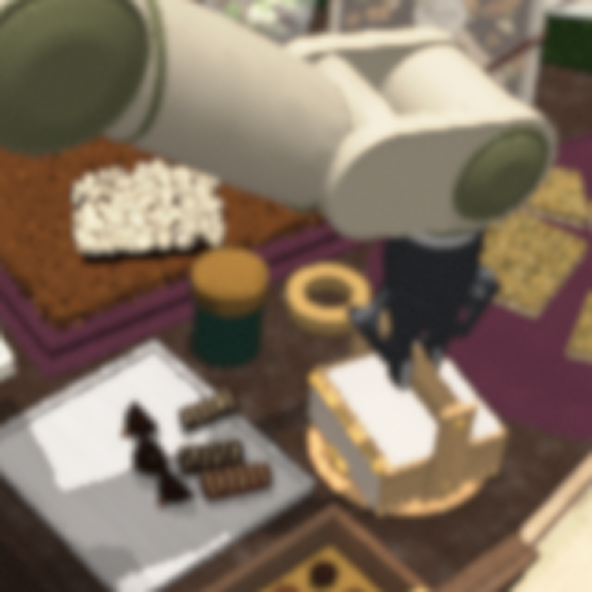

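>>> play_rows(
  travel=[
    [-0.1, 0, -0.1],
    [0, 0, -0.1],
    [0, 0, -0.1],
    [0, 0, 0],
  ],
  rotation=[
    [0, 0, 0],
    [0, 0, 0],
    [0, 0, 0],
    [0, 0, 0],
  ],
  claw=[1, 1, 1, 1],
)

```text
time_s: 10.02
position: [0.6981, -0.0512, 0.0795]
tool_rot: [[0.007, 0.962, -0.273], [-0.004, -0.273, -0.962], [-1.0, 0.007, 0.002]]
ft_force: [0.1, 0.3, -2.6]
grip_width: 0.0181
```

>>> play_rows(
  travel=[
    [0, 0, -0.3],
    [0, 0, -0.2],
    [0, 0, 0],
  ],
  rotation=[
    [0, 0, 0],
    [0, 0, 0],
    [0, 0, 0],
  ],
  claw=[1, 1, 1],
)

```text
time_s: 10.27
position: [0.6982, -0.0512, 0.0798]
tool_rot: [[0.01, 0.962, -0.273], [-0.005, -0.272, -0.962], [-1.0, 0.011, 0.002]]
ft_force: [0.7, 0.9, -3.7]
grip_width: 0.0182
```

>>> play_rows(
  travel=[
    [0, 0, -0.6],
    [0, 0, 0],
  ],
  rotation=[
    [0, -0.008, 0],
    [0, 0, 0],
  ],
  claw=[1, 1],
)

```text
time_s: 10.43
position: [0.6995, -0.0513, 0.0812]
tool_rot: [[0.026, 0.962, -0.272], [-0.007, -0.272, -0.962], [-1.0, 0.027, -0.0]]
ft_force: [-0.4, 0.1, -3.4]
grip_width: 0.0182
```

>>> play_rows(
  travel=[
    [0, 0, 0],
    [0, 0, 0],
  ],
  rotation=[
    [0, 0.01, 0],
    [0, 0.01, 0],
  ],
  claw=[1, 1],
)

```text
time_s: 10.6
position: [0.6995, -0.0515, 0.0817]
tool_rot: [[0.006, 0.962, -0.272], [-0.007, -0.272, -0.962], [-1.0, 0.008, 0.005]]
ft_force: [0.1, -0.5, -2.8]
grip_width: 0.0187
```

```bash
python3 - <<'E'
from h import *
np.set_printoptions(precision=4,suppress=True)
for k in range(3):
    s=env.observe(); print(s['position'],s['ft_force'],s['wrist_torque'],s['q'],s['joint_efforts']); im=env.get_image("scene")
crop(im[:,:,::-1],270,160,110,110,"s6",5.4)
cv2.imwrite("pics/w6.png",env.get_image("wrist")[:,:,::-1])
E
```

```text
[ 0.6995 -0.0515  0.0817] [ 0.0848 -0.5211 -2.813 ] [-0.0209  0.0329 -0.0384] [-13.732   43.7012  59.2963  -0.3285  76.5587   2.1403] [ -0.0155 -65.7239 -22.716    0.0263  -0.2735  -0.0282]
[ 0.6996 -0.0515  0.0813] [ 0.1642 -0.1266 -3.7763] [ 0.0044  0.0938 -0.0291] [-13.7269  43.7571  59.2448  -0.3364  76.6049   2.1451] [  0.1326 -65.1719 -22.3561  -0.0124  -0.0271  -0.0095]
[ 0.6996 -0.0514  0.0809] [ 0.5403 -0.6631 -3.458 ] [0.0161 0.0383 0.0029] [-13.7295  43.7656  59.2864  -0.3243  76.5372   2.1358] [  0.0658 -65.0433 -23.1472  -0.0471   0.1338   0.017 ]
```

View pics/s6.png

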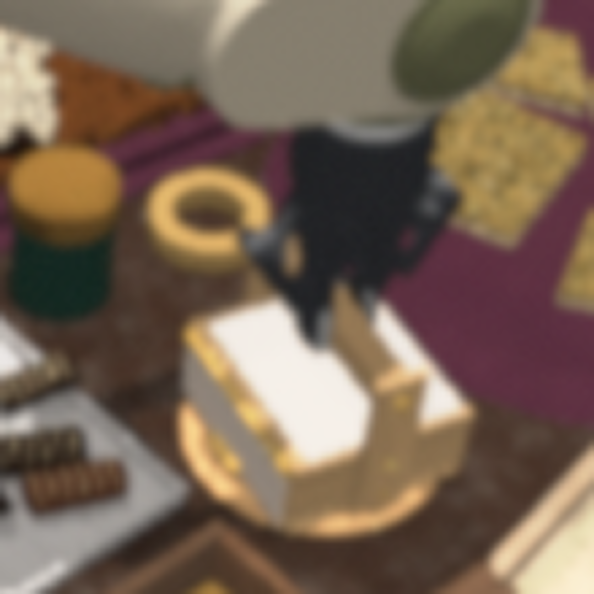

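View pics/w6.png

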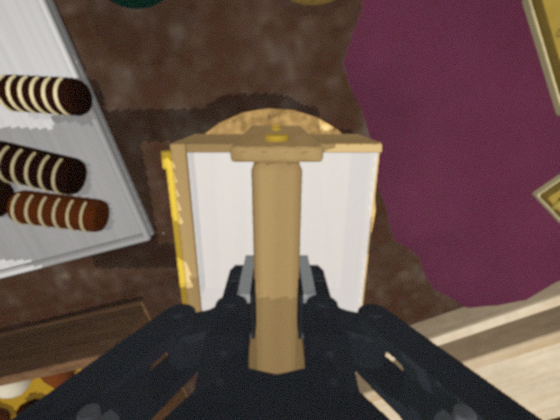

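>>> play_rows(
  travel=[
    [0, 0, -0.4],
    [0, 0, -0.4],
  ],
  rotation=[
    [0, 0.007, 0],
    [0, 0, 0],
  ],
  claw=[1, 1],
)

```text
time_s: 10.97
position: [0.6997, -0.0518, 0.0792]
tool_rot: [[0.001, 0.962, -0.272], [-0.009, -0.272, -0.962], [-1.0, 0.004, 0.008]]
ft_force: [-18.3, 3.5, 35.0]
grip_width: 0.0187
```

>>> play_rows(
  travel=[
    [0, 0, 0.05],
    [0, 0, 0],
    [0, 0, 0],
    [0, 0, 0],
    [0, 0, 0],
    [0, 0, 0],
  ],
  rotation=[
    [0, 0, 0],
    [0, 0, 0],
    [0, 0, 0],
    [0, 0, 0],
    [0, 0, 0],
    [0, 0, 0],
  ],
  claw=[1, 1, 3, 5, 7, 8.5],
)

```text
time_s: 11.47
position: [0.7003, -0.052, 0.0801]
tool_rot: [[0.003, 0.962, -0.272], [-0.009, -0.272, -0.962], [-1.0, 0.005, 0.008]]
ft_force: [0.2, -0.3, 0.2]
grip_width: 0.0654
```

>>> play_rows(
  travel=[
    [0, 0, 0],
    [0, 0, 0],
    [0, 0, 0.8],
    [0, 0, 2],
    [0, 0, 3],
    [-0.5, 0, 3.5],
    [-2, 1.5, 3],
    [-2.5, 2, 0],
    [-2.5, 2, 0],
    [-2, 1, 0],
    [0, 0, 0],
    [0, 0, 0],
  ],
  rotation=[
    [0, 0, 0],
    [0, 0, 0],
    [0, 0, 0],
    [0, 0, 0],
    [0, 0, 0],
    [0, 0, 0.06],
    [0, 0, 0.1],
    [0, 0, 0.1],
    [0, 0, 0],
    [0, 0, 0],
    [0, 0, 0],
    [0, 0, 0],
  ],
  claw=[8.5, 8.5, 8.5, 8.5, 8.5, 8.5, 8.5, 8.5, 8.5, 8.5, 8.5, 8.5],
)

```text
time_s: 12.47
position: [0.6005, 0.0146, 0.2125]
tool_rot: [[0.009, 1.0, -0.004], [-0.012, -0.004, -1.0], [-1.0, 0.009, 0.012]]
ft_force: [-0.4, 0.0, -0.6]
grip_width: 0.0848
```

```bash
python3 - <<'E'
from h import *
np.set_printoptions(precision=4,suppress=True)
s=env.observe(); print(s['position'],s['ft_force'],s['q'])
for n in ["wrist","top"]:
    print(cam(n)['eye']); cv2.imwrite(f"pics/{n}7.png",env.get_image(n)[:,:,::-1])
E
```

```text
[0.6005 0.0146 0.2125] [-0.4477  0.0196 -0.6022] [-9.6266 27.4689 68.1246 -0.6113 83.7948 -9.3268]
[0.5994 0.1    0.3539]
[0.4238 0.0981 1.3159]
```

View pics/wrist7.png

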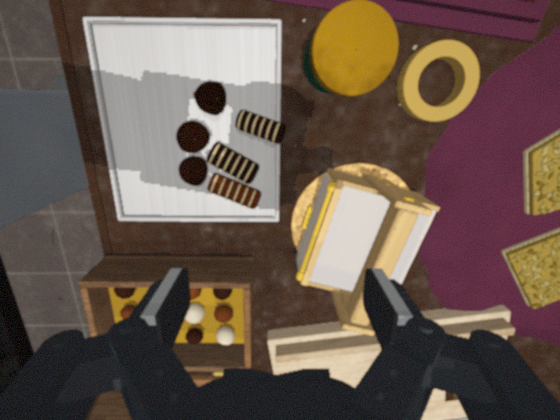

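View pics/top7.png

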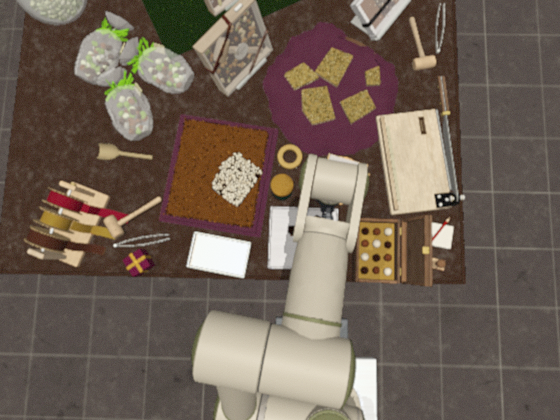

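>>> play_rows(
  travel=[
    [-2, -0.5, 0],
    [-3, -1, 0],
    [-2.5, -0.5, 0],
    [-1.5, 0, 0],
    [0, 0, 0],
    [0, 0, 0],
  ],
  rotation=[
    [0, 0, 0],
    [0, 0, 0],
    [0, 0, 0],
    [0, 0, 0],
    [0, 0, 0],
    [0, 0, 0],
  ],
  claw=[8.5, 8.5, 8.5, 8.5, 8.5, 8.5],
)

```text
time_s: 13.07
position: [0.5133, -0.0109, 0.2094]
tool_rot: [[0.007, 1.0, -0.01], [-0.012, -0.009, -1.0], [-1.0, 0.007, 0.012]]
ft_force: [-0.2, 0.3, -0.8]
grip_width: 0.0853
```

```bash
python3 - <<'E'
from h import *
np.set_printoptions(precision=4,suppress=True)
s=env.observe(); print(s['position'],s['ft_force'],s['q'])
i=cam("wrist"); print(i['eye']); im=env.get_image("wrist")[:,:,::-1]; cv2.imwrite(f"pics/w8.png",im)
np.savez("w8.npz",eye=i['eye'],rotation=i['rotation'])
c=proj(i,(.53,.03,.02)).astype(int); print(c)
x0,y0=max(c[0]-100,0),max(c[1]-75,0); print(x0,y0); crop(im,x0,y0,200,150,"w8c",4)
E
```

```text
[ 0.5133 -0.0109  0.2094] [-0.2131  0.2552 -0.7614] [-14.147   18.9854  82.5564  -0.594   77.8801 -13.4786]
[0.5129 0.0745 0.3508]
[290 142]
190 67
```

View pics/w8c.png

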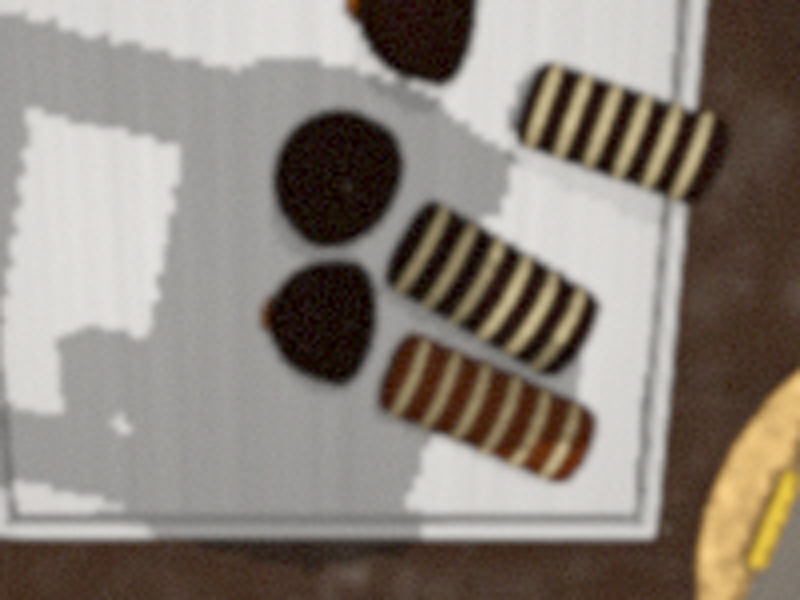

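```bash
cat >> h.py <<'E'
class Snap: pass
def load(f):
    d=np.load(f); i=dict(env.camera_info("wrist")); i['eye']=d['eye']; i['rotation']=d['rotation']; return i
def snapw(name):
    i=cam("wrist"); im=env.get_image("wrist")[:,:,::-1].copy(); cv2.imwrite(f"pics/{name}.png",im); np.savez(name+".npz",eye=i['eye'],rotation=i['rotation']); return i,im
E
python3 - <<'E'
from h import *
np.set_printoptions(precision=4,suppress=True)
i=load("w8.npz")
def W(p,z=.017): return onz(i,np.array(p)/4+np.array([190,67]),z)
for n,a,b in [("top",(535,95),(708,163)),("mid",(412,237),(572,335)),("bot",(400,375),(577,442))]:
    A,B=W(a),W(b); v=B-A; print(n,(A+B)/2,np.linalg.norm(v),np.degrees(np.arctan2(v[1],v[0])))
for n,a in [("dtop",(425,25)),("dmid",(340,178)),("dbot",(330,320))]: print(n,W(a,.016))
print([W(p,.011) for p in [(655,530),(705,10)]])
im=cv2.imread("pics/w8.png"); crop(im,230,20,160,120,"w8d",5)
E
```

```text
top [0.5863 0.0724 0.017 ] 0.04861618547945305 -20.360965937880227
mid [0.5543 0.033  0.017 ] 0.0509098131903731 -31.018103910761116
bot [ 0.5543 -0.0002  0.017 ] 0.05323003796544286 -21.376219485767148
dtop [0.5354 0.0975 0.016 ]
dmid [0.5137 0.0611 0.016 ]
dbot [0.5106 0.0245 0.016 ]
[array([ 0.6045, -0.0381,  0.011 ]), array([0.6067, 0.1007, 0.011 ])]
```

View pics/w8d.png

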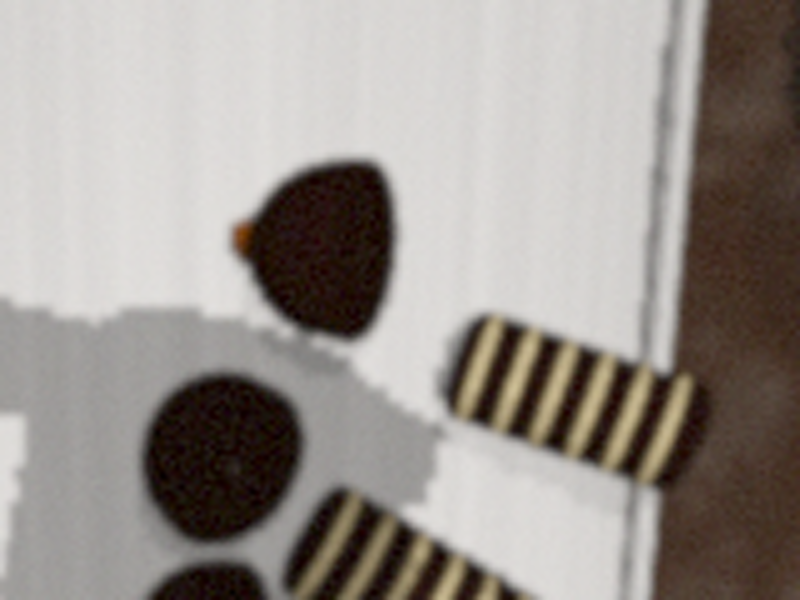

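>>> play_rows(
  travel=[
    [0.7, 0.9, -0.5],
    [0.7, 0.9, -1],
    [0.7, 0.9, -1],
    [0.7, 0.9, -1],
    [0.7, 0.9, -1],
    [0.7, 0.9, -1],
    [0.7, 0.9, -1],
    [0.7, 0.9, -1],
    [0.7, 0.9, -1],
    [0.5, 0.4, -1],
    [0, 0, -0.5],
    [0, 0, 0],
  ],
  rotation=[
    [0, 0, 0.1],
    [0, 0, 0.12],
    [0, 0, 0.12],
    [0, 0, 0.12],
    [0, 0, 0.12],
    [0, 0, 0.12],
    [0, 0, 0.12],
    [0, 0, 0.12],
    [0, 0, 0.12],
    [0, 0, 0.1],
    [0, 0, 0.06],
    [0, 0, 0],
  ],
  claw=[5, 5, 5, 5, 5, 5, 5, 5, 5, 5, 5, 5],
  squeeze=30,
)

```text
time_s: 14.12
position: [0.6018, 0.0777, 0.099]
tool_rot: [[0.017, 0.301, 0.953], [0.009, 0.953, -0.301], [-1.0, 0.014, 0.013]]
ft_force: [0.3, -0.3, 0.6]
grip_width: 0.0498
```

```bash
cat >> h.py <<'E'
def go(x,y,z,yaw):
    s=env.observe(); print("pos",np.round(s['position'],4),"d_cm",np.round((np.array([x,y,z])-s['position'])*100,2),"rot",np.round(rotto(Rdown(yaw)),3))
E
python3 - <<'E'
from h import *
go(.581,.074,.009,69.6); i,im=snapw("w9"); print(proj(i,(.586,.072,.02)), proj(i,(.581,.074,.02)))
E
```

```text
pos [0.6018 0.0777 0.099 ] d_cm [-2.08 -0.37 -9.  ] rot [-0.009  0.017 -0.05 ]
[261.87045995 199.96019566] [262.29035248 193.14900235]
```

View pics/w9.png

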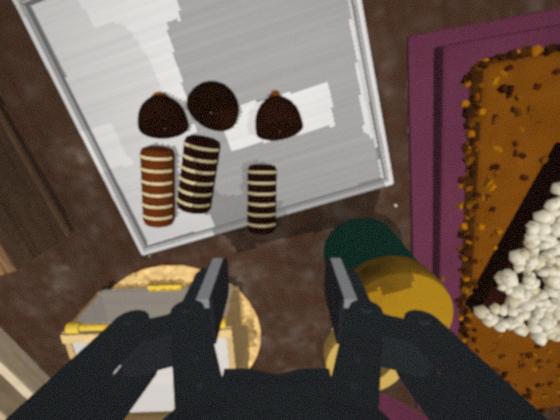

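>>> play_rows(
  travel=[
    [-1.2, -0.2, -0.5],
    [-0.8, -0.2, -2],
    [0, 0, -2.5],
    [0, 0, -1.5],
    [0, 0, 0],
    [0, 0, 0],
  ],
  rotation=[
    [-0.009, 0.017, -0.04],
    [0, 0, 0],
    [0, 0, 0],
    [0, 0, 0],
    [0, 0, 0],
    [0, 0, 0],
  ],
  claw=[5, 5, 5, 5, 5, 5],
)

```text
time_s: 14.67
position: [0.5867, 0.0727, 0.0344]
tool_rot: [[0.008, 0.358, 0.934], [-0.001, 0.934, -0.358], [-1.0, 0.001, 0.008]]
ft_force: [0.9, -0.3, 0.9]
grip_width: 0.0501
```

```bash
python3 - <<'E'
from h import *
go(.581,.074,.009,69.6)
E
```

```text
pos [0.5867 0.0727 0.0344] d_cm [-0.57  0.13 -2.54] rot [0.001 0.008 0.01 ]
```

>>> play_rows(
  travel=[
    [-0.5, 0.1, -1],
    [-0.1, 0, -1],
    [0, 0, -0.4],
    [0, 0, 0],
    [0, 0, 0],
  ],
  rotation=[
    [0, 0.008, 0.01],
    [0, 0, 0],
    [0, 0, 0],
    [0, 0, 0],
    [0, 0, 0],
  ],
  claw=[5, 5, 5, 5, 5],
)

```text
time_s: 15.08
position: [0.5825, 0.0735, 0.0112]
tool_rot: [[0.004, 0.351, 0.937], [-0.002, 0.937, -0.351], [-1.0, -0.0, 0.005]]
ft_force: [0.1, 0.1, 0.2]
grip_width: 0.05
```

```bash
python3 - <<'E'
from h import *
go(.581,.074,.009,69.6); i,im=snapw("w10")
E
```

```text
pos [0.5825 0.0735 0.0112] d_cm [-0.15  0.05 -0.22] rot [0.002 0.004 0.002]
```

View pics/w10.png

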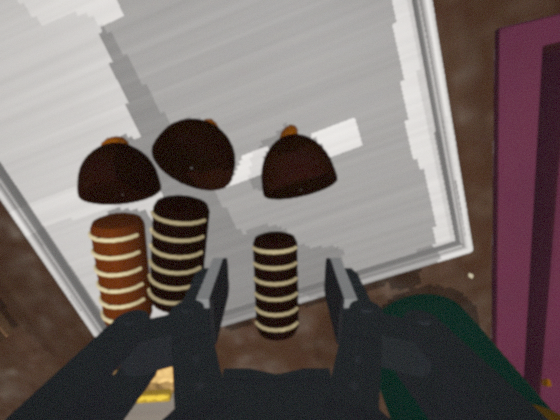

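>>> play_rows(
  travel=[
    [0, 0, -0.3],
    [0, 0, 0],
    [0, 0, 0],
    [0, 0, 0],
    [0, 0, 0],
    [0, 0, 0],
  ],
  rotation=[
    [0, 0, 0],
    [0, 0, 0],
    [0, 0, 0],
    [0, 0, 0],
    [0, 0, 0],
    [0, 0, 0],
  ],
  claw=[3.5, 1, 1, 1, 1, 1],
  squeeze=25,
)

```text
time_s: 15.63
position: [0.5833, 0.0735, 0.0093]
tool_rot: [[0.007, 0.351, 0.936], [-0.002, 0.937, -0.351], [-1.0, 0.0, 0.007]]
ft_force: [-0.1, 0.7, -1.1]
grip_width: 0.0181
```

>>> play_rows(
  travel=[
    [0, 0, 1.5],
    [0, 0, 3],
    [-0.3, 1, 4],
    [-1.2, 3, 2],
    [-1.4, 3.6, 0.5],
    [-1.4, 3.6, 0],
    [-1.4, 3.6, 0],
    [-1.4, 3.6, 0],
    [-1.4, 3.6, 0],
    [-1.4, 3.6, 0],
    [-1, 2, 0],
    [0, 0, 0],
  ],
  rotation=[
    [0, 0, 0],
    [0, 0, 0],
    [0, 0, 0.02],
    [0, 0, 0.03],
    [0, 0, 0.03],
    [0, 0, 0.03],
    [0, 0, 0.03],
    [0, 0, 0.03],
    [0, 0, 0.03],
    [0, 0, 0.02],
    [0, 0, 0],
    [0, 0, 0],
  ],
  claw=[1, 1, 1, 1, 1, 1, 1, 1, 1, 1, 1, 1],
)

```text
time_s: 16.63
position: [0.4675, 0.3591, 0.1259]
tool_rot: [[0.011, 0.133, 0.991], [0.002, 0.991, -0.133], [-1.0, 0.003, 0.01]]
ft_force: [-0.6, 0.0, -0.4]
grip_width: 0.0181
```

```bash
python3 - <<'E'
from h import *
go(.4596,.3756,.05,82); i,im=snapw("w11")
crop(env.get_image("top")[:,:,::-1],150,180,240,110,"t11",3.3)
E
```

```text
pos [0.4675 0.3591 0.1259] d_cm [-0.79  1.65 -7.59] rot [-0.002  0.011 -0.006]
```

View pics/w11.png

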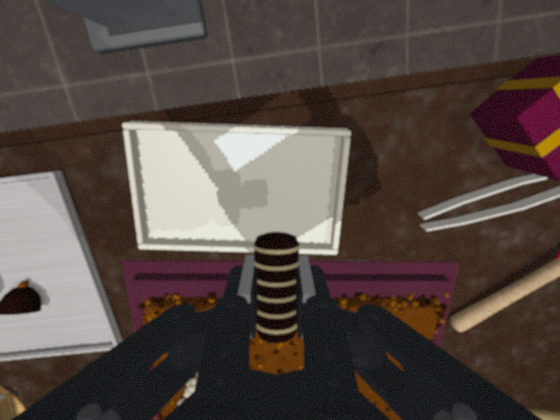

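View pics/t11.png

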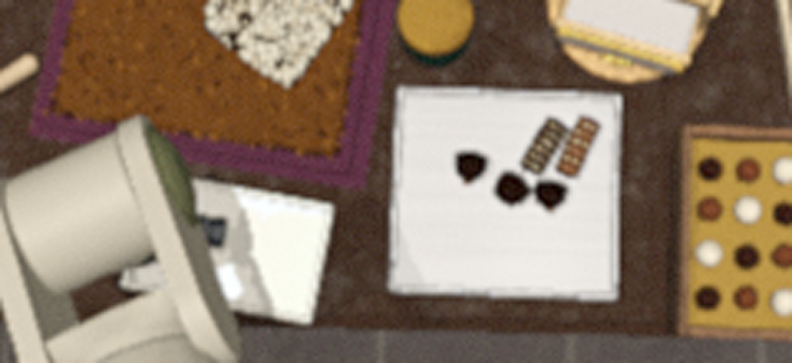

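```bash
python3 - <<'E'
from h import *
np.set_printoptions(precision=4,suppress=True)
i=load("w11.npz")
P=np.array([onz(i,p,.02) for p in [(123,122),(350,128),(338,252),(137,250)]]); print(P,P.mean(0),np.linalg.norm(P-np.roll(P,-1,0),axis=1))
E
```

```text
[[0.3835 0.2502 0.02  ]
 [0.4117 0.4249 0.02  ]
 [0.5191 0.4084 0.02  ]
 [0.4927 0.2295 0.02  ]] [0.4518 0.3282 0.02  ] [0.177  0.1087 0.1808 0.1112]
```

>>> play_rows(
  travel=[
    [-0.4, 0.9, -1],
    [-0.3, 0.6, -2.5],
    [-0.1, 0.1, -3],
    [0, 0, -2],
    [0, 0, -1],
    [0, 0, -0.5],
    [0, 0, 0],
  ],
  rotation=[
    [0, 0.01, 0],
    [0, 0, 0],
    [0, 0, 0],
    [0, 0, 0],
    [0, 0, 0],
    [0, 0, 0],
    [0, 0, 0],
  ],
  claw=[1, 1, 1, 1, 1, 1, 1],
)

```text
time_s: 17.32
position: [0.4642, 0.3675, 0.0188]
tool_rot: [[-0.001, 0.148, 0.989], [0.0, 0.989, -0.148], [-1.0, 0.0, -0.001]]
ft_force: [-0.8, -0.5, -0.9]
grip_width: 0.0184
```

```bash
python3 - <<'E'
from h import *
go(.4596,.376,.014,82); print(env.observe()['ft_force'])
E
```

```text
pos [0.4642 0.3675 0.0188] d_cm [-0.46  0.85 -0.48] rot [-0.    -0.001  0.009]
[-0.81325721 -0.47188283 -0.85297403]
```

>>> play_rows(
  travel=[
    [-0.3, 0.8, -0.1],
    [0, 0, -0.5],
    [0, 0, 0],
    [0, 0, 0],
    [0, 0, 0],
    [0, 0, 0],
    [0, 0, 0.5],
    [0, 0, 2],
    [0, 0, 3.5],
    [0, -0.5, 4],
    [0, -2, 2],
    [0, 0, 0],
  ],
  rotation=[
    [0, 0, 0],
    [0, 0, 0],
    [0, 0, 0],
    [0, 0, 0],
    [0, 0, 0],
    [0, 0, 0],
    [0, 0, 0],
    [0, 0, 0],
    [0, 0, 0],
    [0, 0, 0],
    [0, 0, 0],
    [0, 0, 0],
  ],
  claw=[1, 1, 1, 3, 4, 4, 4, 4, 4, 4, 4, 4],
)

```text
time_s: 18.32
position: [0.4617, 0.35, 0.1412]
tool_rot: [[0.002, 0.149, 0.989], [0.002, 0.989, -0.149], [-1.0, 0.002, 0.002]]
ft_force: [1.1, -0.5, 0.3]
grip_width: 0.0398
```

```bash
python3 - <<'E'
from h import *
i,im=snapw("w12"); go(.53,.095,.1,0)
E
```

```text
pos [0.4614 0.3511 0.1399] d_cm [  6.86 -25.61  -3.99] rot [-1.000e-03  3.000e-03 -1.421e+00]
```

View pics/w12.png

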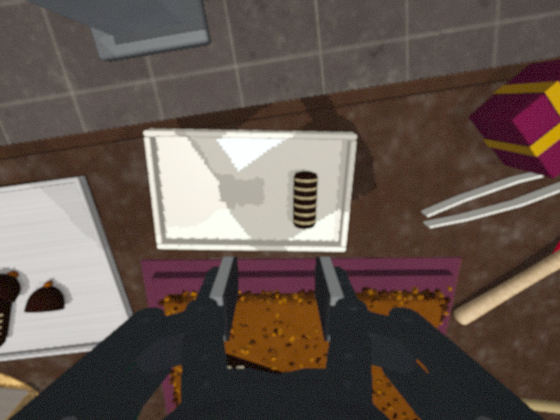

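```bash
python3 - <<'E'
from h import *
i=load("w8.npz")
f=onz(i,(303.8,70.4),.02); t=onz(i,(230+255/5,20+240/5),.018); print(f,t,onz(i,(230+312/5,20+246/5),.019))
a=onz(i,(230+378/5,20+165/5),.02);b=onz(i,(230+360/5,20+338/5),.02); print(a,b)
go(f[0]-.006,f[1],.07,84)
E
```

```text
[0.54253087 0.09974261 0.02      ] [0.52006645 0.10228392 0.018     ] [0.53131661 0.10101137 0.019     ]
[0.54396134 0.11518981 0.02      ] [0.54104604 0.08393312 0.02      ]
pos [0.4614 0.3511 0.1399] d_cm [  7.51 -25.14  -6.99] rot [-0.002  0.001  0.045]
```

>>> play_rows(
  travel=[
    [0.7, -2.5, 0],
    [1.1, -3.6, 0],
    [1.1, -3.6, 0],
    [1.1, -3.6, -0.5],
    [1.1, -3.6, -1],
    [1.1, -3.6, -1.5],
    [0.9, -2.5, -1.5],
    [0.4, -1, -1.5],
    [0, 0, -0.5],
    [0, 0, 0],
  ],
  rotation=[
    [0, 0, 0.02],
    [0, 0, 0.02],
    [0, 0, 0],
    [0, 0, 0],
    [0, 0, 0],
    [0, 0, 0],
    [0, 0, 0],
    [0, 0, 0],
    [0, 0, 0],
    [0, 0, 0],
  ],
  claw=[4.6, 4.6, 4.6, 4.6, 4.6, 4.6, 4.6, 4.6, 4.6, 4.6],
)

```text
time_s: 19.2
position: [0.535, 0.1046, 0.0655]
tool_rot: [[-0.006, 0.104, 0.995], [0.005, 0.995, -0.104], [-1.0, 0.004, -0.007]]
ft_force: [-0.3, -1.2, 0.6]
grip_width: 0.0459
```

```bash
python3 - <<'E'
from h import *
go(.5368,.0995,.01,84); i,im=snapw("w13"); print(proj(i,(.5425,.0997,.02)),proj(i,(.5368,.0995,.02)))
E
```

```text
pos [0.535  0.1046 0.0655] d_cm [ 0.18 -0.51 -5.55] rot [-0.005 -0.006 -0.001]
[270.42266878 246.79758482] [269.18981321 239.15793862]
```

View pics/w13.png

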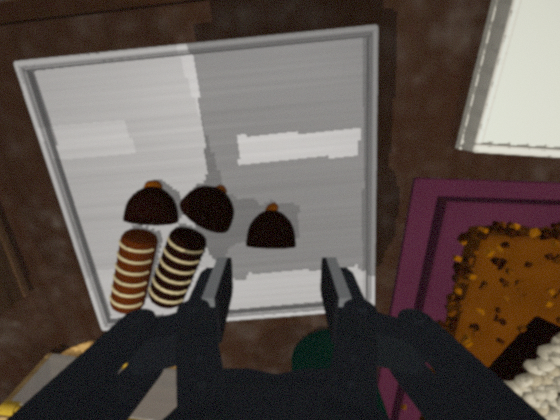

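>>> play_rows(
  travel=[
    [0.2, -0.5, -1],
    [0.05, -0.1, -2],
    [0, 0, -2],
    [0, 0, -0.7],
    [0, 0, -0.2],
    [0, 0, 0],
  ],
  rotation=[
    [-0.005, -0.006, 0],
    [0, 0, 0],
    [0, 0, 0],
    [0, 0, 0],
    [0, 0, 0],
    [0, 0, 0],
  ],
  claw=[4.6, 4.6, 4.6, 4.6, 4.6, 4.6],
)

```text
time_s: 19.75
position: [0.538, 0.1066, 0.0091]
tool_rot: [[0.007, 0.094, 0.996], [0.001, 0.996, -0.094], [-1.0, 0.001, 0.007]]
ft_force: [-0.8, -0.2, -0.2]
grip_width: 0.0456
```

```bash
python3 - <<'E'
from h import *
go(.5368,.0995,.01,84); i,im=snapw("w14")
E
```

```text
pos [0.538  0.1066 0.0091] d_cm [-0.12 -0.71  0.09] rot [-0.001  0.007 -0.01 ]
```

View pics/w14.png

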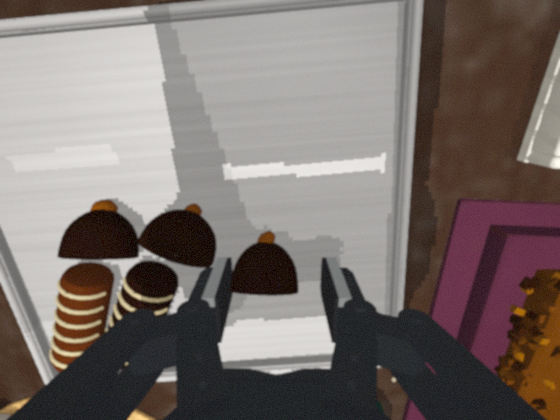

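>>> play_rows(
  travel=[
    [0, -0.3, 0],
    [0, 0, 0],
    [0, 0, 0],
    [0, 0, 0],
    [0, 0, 0],
  ],
  rotation=[
    [0, 0, 0],
    [0, 0, 0],
    [0, 0, 0],
    [0, 0, 0],
    [0, 0, 0],
  ],
  claw=[4, 2, 2, 2, 2],
  squeeze=25,
)

```text
time_s: 20.22
position: [0.5396, 0.104, 0.0131]
tool_rot: [[0.013, 0.093, 0.996], [0.001, 0.996, -0.093], [-1.0, 0.002, 0.013]]
ft_force: [-1.2, 0.5, -0.9]
grip_width: 0.031
```

```bash
python3 - <<'E'
from h import *
go(.5368,.0995,.01,84); i,im=snapw("w15")
E
```

```text
pos [0.5396 0.104  0.0131] d_cm [-0.28 -0.45 -0.31] rot [-0.001  0.013 -0.011]
```

View pics/w15.png

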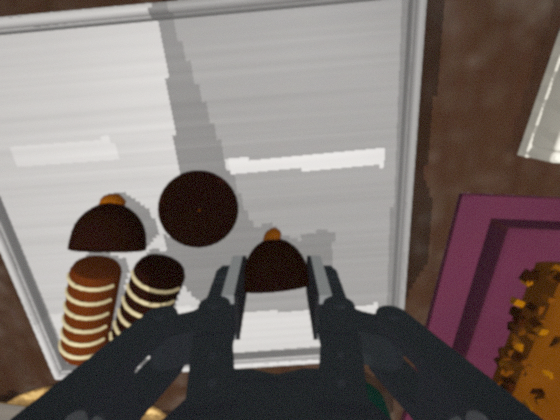

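>>> play_rows(
  travel=[
    [0, 0, 1],
    [0, 0, 2.5],
    [0, -0.5, 3.5],
    [0, -2, 2.5],
    [-0.2, -3.5, 1],
    [-0.2, -3.8, 0],
    [-0.2, -3.8, 0],
    [-0.2, -3.8, 0],
    [-0.2, -3.5, 0],
    [-0.2, -2.5, 0],
    [0, -1, 0],
    [0, 0, 0],
  ],
  rotation=[
    [0, 0, 0],
    [0, 0, 0],
    [0, 0, 0],
    [0, 0, 0],
    [0, 0, 0],
    [0, 0, 0],
    [0, 0, 0],
    [0, 0, 0],
    [0, 0, 0],
    [0, 0, 0],
    [0, 0, 0],
    [0, 0, 0],
  ],
  claw=[2, 2, 2, 2, 2, 2, 2, 2, 2, 2, 2, 2],
)

```text
time_s: 21.27
position: [0.5246, -0.1503, 0.1326]
tool_rot: [[0.02, 0.09, 0.996], [-0.004, 0.996, -0.09], [-1.0, -0.002, 0.021]]
ft_force: [-0.4, 0.8, -0.3]
grip_width: 0.0311
```

```bash
python3 - <<'E'
from h import *
go(.525,-.152,.038,84); i,im=snapw("w16")
E
```

```text
pos [ 0.5246 -0.1503  0.1326] d_cm [ 0.04 -0.17 -9.46] rot [ 0.004  0.02  -0.015]
```

View pics/w16.png

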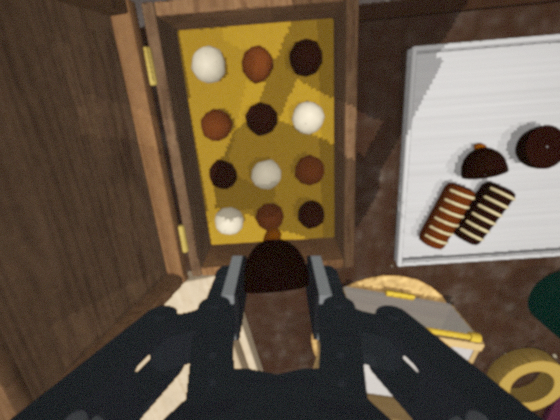

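```bash
python3 - <<'E'
from h import *
np.set_printoptions(precision=4,suppress=True)
i=load("w16.npz")
P=np.array([onz(i,p,.022) for p in [(180,28),(335,20),(333,235),(210,245)]]); print(P)
P=np.array([onz(i,p,.06) for p in [(158,15),(355,0),(353,262),(190,277)]]); print(P)
E
```

```text
[[ 0.3863 -0.2078  0.022 ]
 [ 0.3914 -0.0968  0.022 ]
 [ 0.5601 -0.1027  0.022 ]
 [ 0.5602 -0.2148  0.022 ]]
[[ 0.3862 -0.2098  0.06  ]
 [ 0.3892 -0.0916  0.06  ]
 [ 0.5666 -0.0936  0.06  ]
 [ 0.5688 -0.2247  0.06  ]]
```

>>> play_rows(
  travel=[
    [0.2, -0.1, -1.5],
    [0, 0, -3],
    [0, 0, -2.5],
    [0, 0, -1.5],
    [0, 0, -0.5],
    [0, 0, 0],
    [0, 0, 0],
  ],
  rotation=[
    [0, 0.015, 0],
    [0, 0, 0],
    [0, 0, 0],
    [0, 0, 0],
    [0, 0, 0],
    [0, 0, 0],
    [0, 0, 0],
  ],
  claw=[2, 2, 2, 2, 2, 2, 2],
)

```text
time_s: 21.9
position: [0.5282, -0.1398, 0.0427]
tool_rot: [[0.008, 0.08, 0.997], [-0.003, 0.997, -0.08], [-1.0, -0.003, 0.008]]
ft_force: [-0.4, 0.3, 0.1]
grip_width: 0.031
```

>>> play_rows(
  travel=[
    [0, -1, 0],
    [0, -0.5, -0.3],
    [0, 0, -0.2],
    [0, 0, 0],
    [0, 0, 0],
    [0, 0, 0],
    [0, 0, 0],
  ],
  rotation=[
    [0, 0, 0],
    [0, 0, 0],
    [0, 0, 0],
    [0, 0, 0],
    [0, 0, 0],
    [0, 0, 0],
    [0, 0, 0],
  ],
  claw=[2, 2, 2, 2, 3.5, 4.4, 4.4],
)

```text
time_s: 22.48
position: [0.5302, -0.1567, 0.0416]
tool_rot: [[0.015, 0.079, 0.997], [-0.007, 0.997, -0.079], [-1.0, -0.006, 0.015]]
ft_force: [0.8, 0.3, -0.2]
grip_width: 0.044
```

>>> play_rows(
  travel=[
    [0, 0, 1],
    [0, 0, 2.5],
    [0, 0.3, 4],
    [0, 1, 3],
    [-0.5, 1.5, 0],
    [0, 0, 0],
  ],
  rotation=[
    [0, 0, 0],
    [0, 0, 0],
    [0, 0, 0],
    [0, 0, 0],
    [0, 0, 0],
    [0, 0, 0],
  ],
  claw=[4.4, 4.4, 4.4, 4.4, 5, 5],
)

```text
time_s: 22.98
position: [0.5238, -0.1271, 0.1539]
tool_rot: [[0.014, 0.081, 0.997], [-0.006, 0.997, -0.08], [-1.0, -0.005, 0.015]]
ft_force: [-0.3, 0.2, -0.6]
grip_width: 0.0497
```

```bash
python3 - <<'E'
from h import *
i,im=snapw("w17"); go(.52,.06,.1,0); print(env.observe()['q'])
E
```

```text
pos [ 0.5247 -0.1284  0.1542] d_cm [-0.47 18.84 -5.42] rot [ 0.017  0.007 -1.49 ]
[-2.63332562e+01  2.43929472e+01  8.38488998e+01  3.98384927e-02
  7.07747006e+01 -1.11725042e+02]
```

View pics/w17.png

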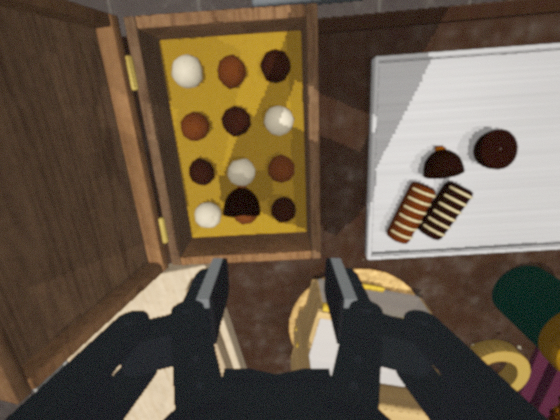

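```bash
python3 - <<'E'
from h import *
crop(cv2.imread("pics/w17.png"),380,120,160,130,"w17c",4.6)
i=load("w17.npz")
for p in [(496,150),(443,163),(425,180)]: print(onz(i,p,.02))
E
```

```text
[0.49737587 0.070043   0.02      ]
[0.50542293 0.02440662 0.02      ]
[0.5200745  0.00955052 0.02      ]
```

View pics/w17c.png

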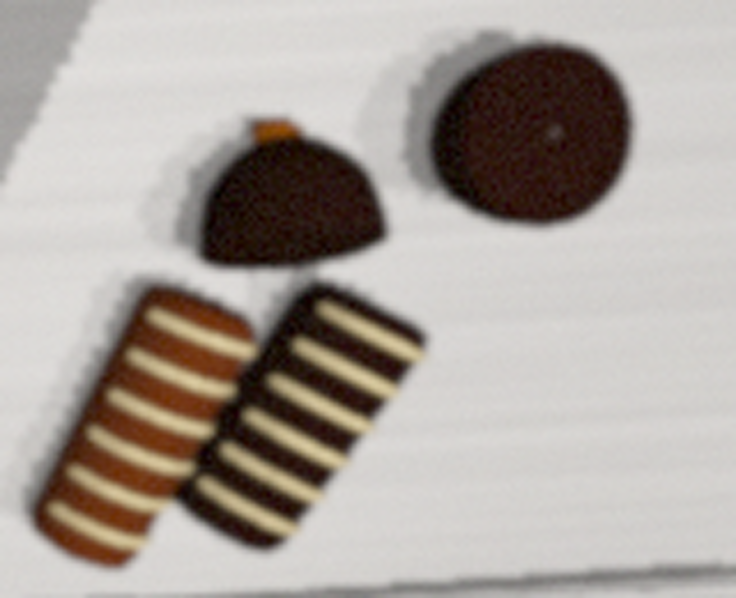

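```bash
python3 - <<'E'
from h import *
i=load("w17.npz")
for p in [(545,130),(532,133)]: print(onz(i,np.array(p)/4.6+np.array([380,120]),.027))
c=onz(i,np.array((535,132))/4.6+np.array([380,120]),.024); print(c)
go(c[0],c[1],.06,45)
E
```

```text
[0.49451634 0.06710272 0.027     ]
[0.49489081 0.06476557 0.027     ]
[0.49538059 0.06736672 0.024     ]
pos [ 0.5247 -0.1284  0.1542] d_cm [-2.93 19.58 -9.42] rot [ 0.012  0.013 -0.705]
```

>>> play_rows(
  travel=[
    [-0.3, 2, 0],
    [-0.5, 3.5, -0.5],
    [-0.5, 3.8, -1],
    [-0.5, 3.8, -1.5],
    [-0.5, 3.2, -1.5],
    [-0.3, 2, -1.5],
    [-0.2, 1, -1.2],
    [0, 0, -1],
    [0, 0, 0],
    [0, 0, 0],
  ],
  rotation=[
    [0.012, 0.013, -0.08],
    [0, 0, -0.12],
    [0, 0, -0.12],
    [0, 0, -0.12],
    [0, 0, -0.12],
    [0, 0, -0.1],
    [0, 0, -0.05],
    [0, 0, 0],
    [0, 0, 0],
    [0, 0, 0],
  ],
  claw=[5.2, 5.2, 5.2, 5.2, 5.2, 5.2, 5.2, 5.2, 5.2, 5.2],
)

```text
time_s: 23.87
position: [0.4945, 0.064, 0.0668]
tool_rot: [[-0.004, 0.72, 0.694], [-0.001, 0.694, -0.72], [-1.0, -0.004, -0.002]]
ft_force: [0.4, -0.2, 0.4]
grip_width: 0.0517
```

```bash
python3 - <<'E'
from h import *
go(.495,.067,.012,45); i,im=snapw("w18"); print(proj(i,(.495,.067,.024)))
E
```

```text
pos [0.4945 0.064  0.0668] d_cm [ 0.05  0.3  -5.48] rot [ 0.001 -0.004  0.018]
[280.94994389 234.44008058]
```

View pics/w18.png

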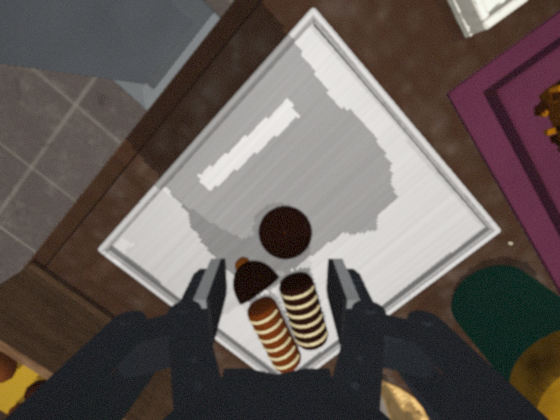

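>>> play_rows(
  travel=[
    [0.2, 0.3, -1],
    [0.1, 0.2, -2],
    [0, 0, -1.8],
    [0, 0, -0.7],
    [0, 0, -0.2],
    [0, 0, 0],
  ],
  rotation=[
    [0, 0, 0.015],
    [0, 0, 0],
    [0, 0, 0],
    [0, 0, 0],
    [0, 0, 0],
    [0, 0, 0],
  ],
  claw=[5.2, 5.2, 5.2, 5.2, 5.2, 5.2],
)

```text
time_s: 24.42
position: [0.501, 0.0664, 0.0087]
tool_rot: [[0.003, 0.709, 0.705], [-0.002, 0.705, -0.709], [-1.0, 0.001, 0.004]]
ft_force: [-0.1, 0.2, 0.8]
grip_width: 0.0522
```

```bash
python3 - <<'E'
from h import *
go(.497,.068,.012,45); i,im=snapw("w19"); print(proj(i,(.495,.067,.024)))
E
```

```text
pos [0.501  0.0664 0.0087] d_cm [-0.4   0.16  0.33] rot [0.002 0.003 0.002]
[269.05777652 278.65397224]
```

View pics/w19.png

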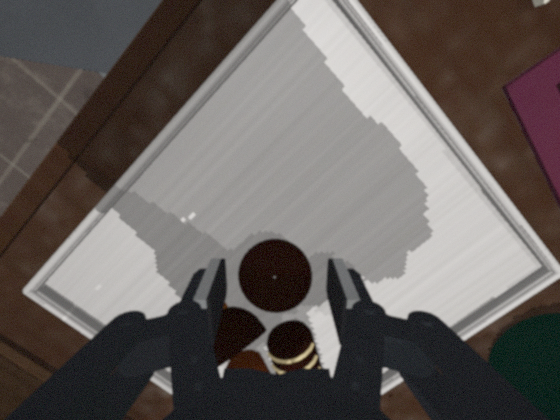

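>>> play_rows(
  travel=[
    [-0.5, 0.3, 0.1],
    [0, 0, 0],
    [0, 0, 0],
    [0, 0, 0],
    [0, 0, 0],
    [0, 0, 0],
  ],
  rotation=[
    [0, 0, 0],
    [0, 0, 0],
    [0, 0, 0],
    [0, 0, 0],
    [0, 0, 0],
    [0, 0, 0],
  ],
  claw=[5, 4, 2, 2, 2, 2],
)

```text
time_s: 24.97
position: [0.4971, 0.0696, 0.0132]
tool_rot: [[0.009, 0.709, 0.706], [-0.003, 0.706, -0.709], [-1.0, 0.005, 0.009]]
ft_force: [1.0, 0.0, -0.6]
grip_width: 0.0328
```

>>> play_rows(
  travel=[
    [0, 0, 1],
    [0, 0, 2.5],
    [0, -0.5, 3.5],
    [0, -2, 2.5],
    [-0.2, -3.5, 1],
    [-0.2, -3.8, 0],
    [-0.2, -3.8, 0],
    [-0.3, -3.8, 0],
    [-0.2, -2.5, 0],
    [0, -1, 0],
    [0, 0, 0],
  ],
  rotation=[
    [0, 0, 0],
    [0, 0, 0],
    [0, 0, 0.05],
    [0, 0, 0.08],
    [0, 0, 0.08],
    [0, 0, 0.08],
    [0, 0, 0.06],
    [0, 0, 0],
    [0, 0, 0],
    [0, 0, 0],
    [0, 0, 0],
  ],
  claw=[2, 2, 2, 2, 2, 2, 2, 2, 2, 2, 2],
)

```text
time_s: 25.88
position: [0.4837, -0.148, 0.1249]
tool_rot: [[0.012, 0.403, 0.915], [-0.006, 0.915, -0.403], [-1.0, -0.001, 0.014]]
ft_force: [0.6, 0.9, -0.2]
grip_width: 0.0326
```

```bash
python3 - <<'E'
from h import *
go(.475,-.155,.036,65); i,im=snapw("w20")
E
```

```text
pos [ 0.4837 -0.148   0.1249] d_cm [-0.87 -0.7  -8.89] rot [ 0.006  0.012 -0.021]
```

View pics/w20.png

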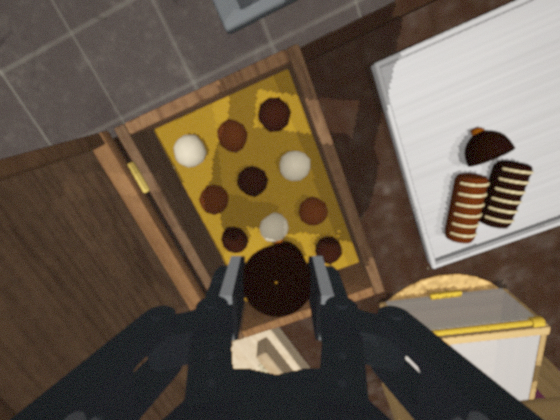

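>>> play_rows(
  travel=[
    [-0.8, -0.6, -1.5],
    [-0.8, -0.5, -2.5],
    [-0.1, -0.3, -2.5],
    [0, -0.2, -1.3],
    [0, 0, -0.5],
    [0, 0, 0],
    [0, 0, 0],
  ],
  rotation=[
    [0, 0.01, 0],
    [0, 0, 0],
    [0, 0, 0],
    [0, 0, 0],
    [0, 0, 0],
    [0, 0, 0],
    [0, 0, 0],
  ],
  claw=[2, 2, 2, 2, 2, 2, 2],
)

```text
time_s: 26.52
position: [0.4673, -0.1533, 0.04]
tool_rot: [[0.003, 0.394, 0.919], [-0.004, 0.919, -0.394], [-1.0, -0.003, 0.005]]
ft_force: [-0.3, 0.4, -0.5]
grip_width: 0.0327
```

>>> play_rows(
  travel=[
    [0, 0, -0.5],
    [0, 0, -0.2],
    [0, 0, 0],
    [0, 0, 0],
    [0, 0, 0],
    [0, 0, 0],
    [0, 0, 1],
    [0, 0, 2.5],
    [0, 0.3, 4],
    [0, 1, 3],
    [0, 1.5, 0],
    [0, 0, 0],
  ],
  rotation=[
    [0, 0, 0],
    [0, 0, 0],
    [0, 0, 0],
    [0, 0, 0],
    [0, 0, 0],
    [0, 0, 0],
    [0, 0, 0],
    [0, 0, 0],
    [0, 0, 0.06],
    [0, 0, 0.1],
    [0, 0, 0.1],
    [0, 0, 0.08],
  ],
  claw=[2, 2, 2, 3.5, 4.4, 4.4, 4.4, 4.4, 4.4, 4.4, 4.4, 4.4],
)

```text
time_s: 27.52
position: [0.4683, -0.1238, 0.1458]
tool_rot: [[0.009, 0.054, 0.999], [-0.006, 0.999, -0.054], [-1.0, -0.006, 0.009]]
ft_force: [0.1, 0.1, -1.2]
grip_width: 0.0436
```

```bash
python3 - <<'E'
from h import *
i,im=snapw("w21"); go(.51,.024,.1,84)
E
```

```text
pos [ 0.4689 -0.1249  0.1461] d_cm [ 4.11 14.89 -4.61] rot [ 0.008  0.01  -0.055]
```

View pics/w21.png

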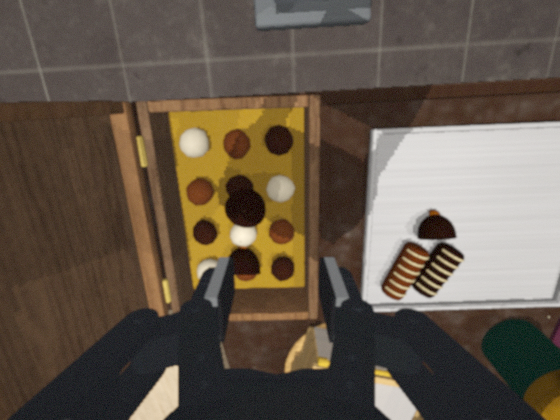

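```bash
python3 - <<'E'
from h import *
crop(cv2.imread("pics/w21.png"),370,190,110,120,"w21c",5)
E
```

```text
(no output)
```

View pics/w21c.png

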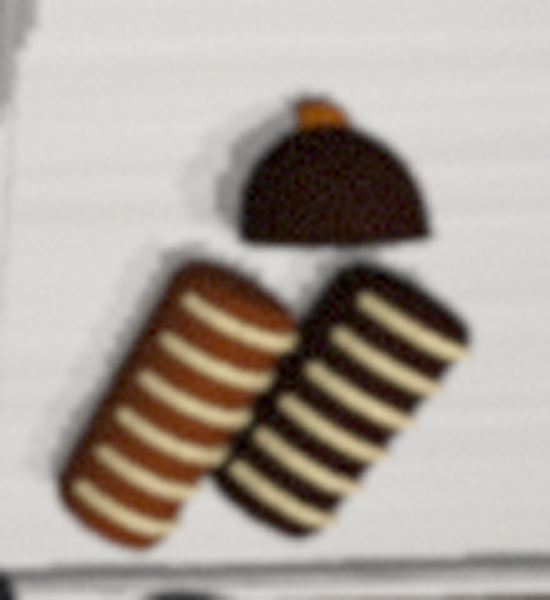

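```bash
python3 - <<'E'
from h import *
i=load("w21.npz")
for p in [(333,185),(335,236),(325,125)]:
    c=onz(i,np.array(p)/5+np.array([370,190]),.02); print(c)
c=onz(i,np.array((333,185))/5+np.array([370,190]),.02)
go(c[0],c[1],.06,87)
for n,a,b in [("mid",(405,290),(270,515)),("bot",(235,290),(115,525))]:
    A,B=[onz(i,np.array(p)/5+np.array([370,190]),.02) for p in (a,b)]; print(n,A,B,(A+B)/2,np.degrees(np.arctan2(*(B-A)[1::-1])))
E
```

```text
[0.50437175 0.02447462 0.02      ]
[0.5150134  0.02610585 0.02      ]
[0.49211867 0.02156076 0.02      ]
pos [ 0.4689 -0.1249  0.1461] d_cm [ 3.55 14.93 -8.61] rot [ 0.007  0.01  -0.003]
mid [0.52723233 0.04091629 0.02      ] [0.57733219 0.02034872 0.02      ] [0.55228226 0.03063251 0.02      ] -22.319696810907676
bot [0.52556019 0.00824512 0.02      ] [ 0.5781776  -0.01100311  0.02      ] [ 0.5518689 -0.001379   0.02     ] -20.093277331984442
```

>>> play_rows(
  travel=[
    [0.4, 1.5, 0],
    [0.7, 3, -0.5],
    [0.7, 3.5, -1.5],
    [0.7, 3.2, -1.5],
    [0.5, 2, -1.5],
    [0.3, 1, -1.5],
    [0, 0, -1],
    [0, 0, 0],
    [0, 0, 0],
  ],
  rotation=[
    [0.007, 0.01, 0],
    [0, 0, 0],
    [0, 0, 0],
    [0, 0, 0],
    [0, 0, 0],
    [0, 0, 0],
    [0, 0, 0],
    [0, 0, 0],
    [0, 0, 0],
  ],
  claw=[5, 5, 5, 5, 5, 5, 5, 5, 5],
)

```text
time_s: 28.32
position: [0.5033, 0.0211, 0.0685]
tool_rot: [[0.003, 0.071, 0.997], [-0.003, 0.997, -0.071], [-1.0, -0.003, 0.003]]
ft_force: [0.1, 0.1, -0.6]
grip_width: 0.05
```

```bash
python3 - <<'E'
from h import *
go(.5044,.0245,.011,87); i,im=snapw("w22"); print(proj(i,(.5044,.0245,.02)),proj(i,(.515,.026,.02)))
E
```

```text
pos [0.5033 0.0211 0.0685] d_cm [ 0.11  0.34 -5.75] rot [0.003 0.003 0.019]
[281.94023784 234.60969647] [285.11803794 248.5250437 ]
```

View pics/w22.png

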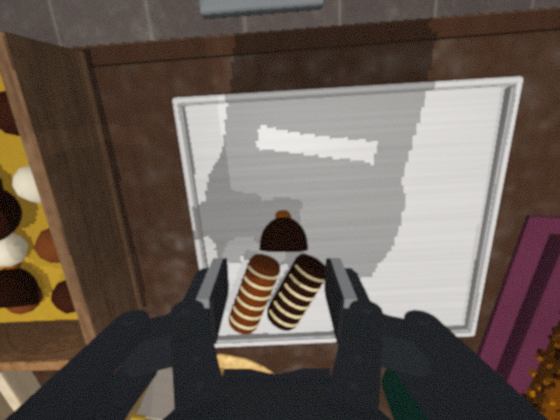

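>>> play_rows(
  travel=[
    [-0.1, 0.2, -1],
    [-0.1, 0, -2],
    [0, 0, -1.8],
    [0, 0, -0.7],
    [0, 0, -0.3],
    [0, 0, 0],
  ],
  rotation=[
    [0, 0, 0.015],
    [0, 0, 0],
    [0, 0, 0],
    [0, 0, 0],
    [0, 0, 0],
    [0, 0, 0],
  ],
  claw=[5, 5, 5, 5, 5, 5],
)

```text
time_s: 28.87
position: [0.5044, 0.019, 0.0136]
tool_rot: [[0.013, 0.065, 0.998], [-0.005, 0.998, -0.065], [-1.0, -0.004, 0.013]]
ft_force: [0.6, -0.0, 0.3]
grip_width: 0.0498
```

```bash
python3 - <<'E'
from h import *
go(.5044,.0245,.011,87); i,im=snapw("w23")
E
```

```text
pos [0.5044 0.019  0.0136] d_cm [ 0.    0.55 -0.26] rot [0.005 0.013 0.012]
```

View pics/w23.png

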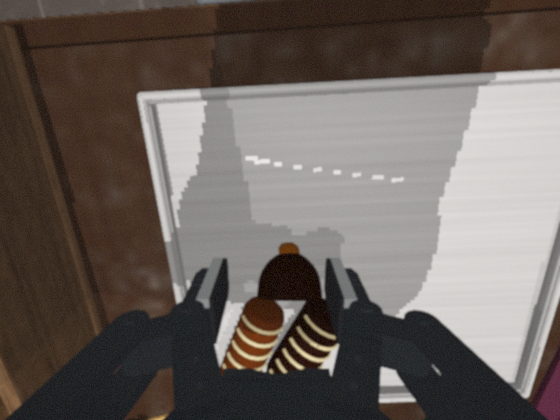

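>>> play_rows(
  travel=[
    [0, 0.5, -0.2],
    [0, 0.1, 0],
    [0, 0, 0],
    [0, 0, 0],
    [0, 0, 0],
    [0, 0, 0],
  ],
  rotation=[
    [0, 0.01, 0],
    [0, 0, 0],
    [0, 0, 0],
    [0, 0, 0],
    [0, 0, 0],
    [0, 0, 0],
  ],
  claw=[5, 4.4, 2, 2, 2, 2],
)

```text
time_s: 29.42
position: [0.5064, 0.0254, 0.0151]
tool_rot: [[0.008, 0.065, 0.998], [-0.007, 0.998, -0.065], [-1.0, -0.006, 0.009]]
ft_force: [0.5, -0.2, -0.7]
grip_width: 0.0308
```

>>> play_rows(
  travel=[
    [0, 0, 1],
    [0, 0, 2.5],
    [0, -0.5, 3.5],
    [-0.8, -2, 2],
    [-1.2, -3.5, 0.5],
    [-1.2, -3.5, 0],
    [-1.2, -3.5, 0],
    [-1.2, -2.5, 0],
    [-0.8, -1.2, 0],
    [0, 0, 0],
    [0, 0, 0],
  ],
  rotation=[
    [0, 0, 0],
    [0, 0, 0],
    [0, 0, 0],
    [0, 0, 0],
    [0, 0, 0],
    [0, 0, 0],
    [0, 0, 0],
    [0, 0, 0],
    [0, 0, 0],
    [0, 0, 0],
    [0, 0, 0],
  ],
  claw=[2, 2, 2, 2, 2, 2, 2, 2, 2, 2, 2],
)

```text
time_s: 30.33
position: [0.438, -0.148, 0.1157]
tool_rot: [[0.01, 0.062, 0.998], [-0.01, 0.998, -0.062], [-1.0, -0.009, 0.01]]
ft_force: [0.2, 0.6, -0.0]
grip_width: 0.031
```

```bash
python3 - <<'E'
from h import *
go(.43,-.155,.036,87); i,im=snapw("w24")
E
```

```text
pos [ 0.438  -0.148   0.1157] d_cm [-0.8  -0.7  -7.97] rot [0.01 0.01 0.01]
```

View pics/w24.png

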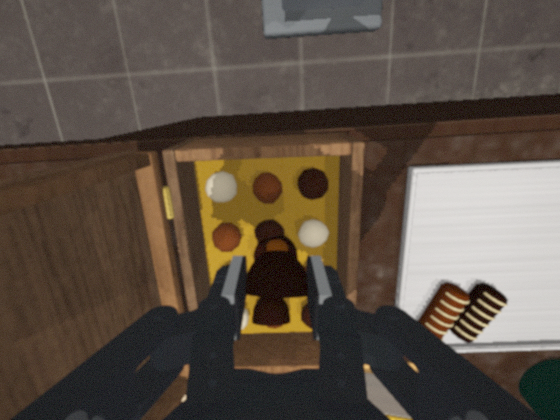

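```bash
python3 - <<'E'
from h import *
i=load("w21.npz"); print(onz(i,(245,208),.044),onz(i,(243,265),.04))
i=load("w24.npz"); print(onz(i,(275,247),.044),onz(i,(271,310),.04))
E
```

```text
[ 0.46771377 -0.15099709  0.044     ] [ 0.52421842 -0.15824097  0.04      ]
[ 0.45996332 -0.15132361  0.044     ] [ 0.52128976 -0.15871978  0.04      ]
```

>>> play_rows(
  travel=[
    [-1, -0.5, 0],
    [-0.8, -0.5, -1.5],
    [-0.2, -0.2, -2.5],
    [0, -0.2, -2],
    [0, 0, -1],
    [0, 0, -0.5],
    [0, 0, 0],
  ],
  rotation=[
    [0, 0.01, 0],
    [0, 0, 0],
    [0, 0, 0],
    [0, 0, 0],
    [0, 0, 0],
    [0, 0, 0],
    [0, 0, 0],
  ],
  claw=[2, 2, 2, 2, 2, 2, 2],
)

```text
time_s: 30.97
position: [0.4172, -0.1578, 0.0386]
tool_rot: [[-0.001, 0.051, 0.999], [-0.011, 0.999, -0.051], [-1.0, -0.011, -0.001]]
ft_force: [-0.3, -0.2, -0.3]
grip_width: 0.031
```

>>> play_rows(
  travel=[
    [0, 0, -0.4],
    [0, 0, 0],
    [0, 0, 0],
    [0, 0, 0],
    [0, 0, 0],
    [0, 0, 0],
    [0, 0, 1],
    [0, 0, 2.5],
    [0.3, 0.3, 4],
    [1.5, 1, 3],
    [2, 2, 0],
    [1, 1, 0],
  ],
  rotation=[
    [0, 0, 0],
    [0, 0, 0],
    [0, 0, 0],
    [0, 0, 0],
    [0, 0, 0],
    [0, 0, 0],
    [0, 0, 0],
    [0, 0, 0],
    [0, 0, -0.06],
    [0, 0, -0.12],
    [0, 0, -0.12],
    [0, 0, -0.12],
  ],
  claw=[2, 2, 2, 3.5, 4.2, 4.2, 4.2, 4.2, 4.2, 6, 7.4, 7.4],
)

```text
time_s: 31.97
position: [0.4659, -0.114, 0.1482]
tool_rot: [[-0.001, 0.465, 0.885], [-0.009, 0.885, -0.465], [-1.0, -0.008, 0.003]]
ft_force: [-0.3, 0.8, -1.0]
grip_width: 0.0737
```

```bash
python3 - <<'E'
from h import *
i,im=snapw("w25"); go(.552,.03,.1,-22)
E
```

```text
pos [ 0.4671 -0.1134  0.1485] d_cm [ 8.49 14.34 -4.85] rot [ 0.008 -0.006 -1.463]
```

View pics/w25.png

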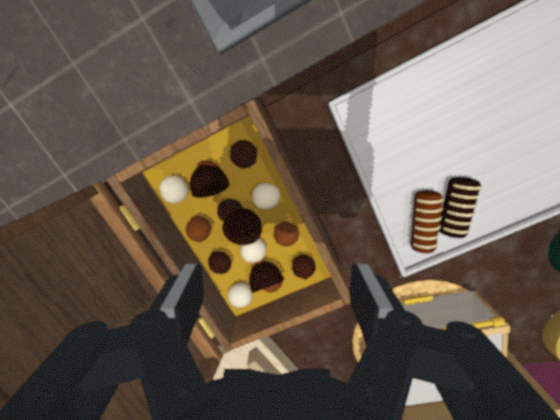

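>>> play_rows(
  travel=[
    [0.4, 0.8, 0],
    [0.8, 1.4, -0.3],
    [0.8, 1.4, -0.5],
    [0.8, 1.4, -0.5],
    [0.8, 1.4, -0.5],
    [0.8, 1.4, -0.5],
    [0.8, 1.4, -0.5],
    [0.8, 1.4, -0.5],
    [0.7, 1.2, -0.5],
    [0.6, 0.9, -0.5],
    [0.4, 0.4, 0],
    [0, 0, 0],
  ],
  rotation=[
    [0, 0, -0.1],
    [0, 0, -0.12],
    [0, 0, -0.12],
    [0, 0, -0.12],
    [0, 0, -0.12],
    [0, 0, -0.12],
    [0, 0, -0.12],
    [0, 0, -0.12],
    [0, 0, -0.12],
    [0, 0, -0.12],
    [0, 0, -0.12],
    [0, 0, -0.08],
  ],
  claw=[7.4, 7.4, 7.4, 7.4, 7.4, 7.4, 7.4, 7.4, 7.4, 7.4, 7.4, 7.4],
)

```text
time_s: 33.02
position: [0.545, 0.0221, 0.1034]
tool_rot: [[-0.014, 0.942, -0.336], [-0.004, -0.336, -0.942], [-1.0, -0.012, 0.009]]
ft_force: [0.7, 0.8, 0.2]
grip_width: 0.074
```

>>> play_rows(
  travel=[
    [0, 0, 0],
    [0, 0, 0],
  ],
  rotation=[
    [0, 0, -0.08],
    [0, 0, 0],
  ],
  claw=[7.4, 7.4],
)

```text
time_s: 33.18
position: [0.5445, 0.022, 0.1028]
tool_rot: [[-0.016, 0.911, -0.413], [-0.003, -0.413, -0.911], [-1.0, -0.013, 0.009]]
ft_force: [-0.5, -1.1, -0.4]
grip_width: 0.0738
```

```bash
python3 - <<'E'
from h import *
go(.552,.03,.01,-22); i,im=snapw("w26"); print(proj(i,(.552,.03,.02)))
E
```

```text
pos [0.5445 0.022  0.1028] d_cm [ 0.75  0.8  -9.28] rot [ 0.003 -0.016  0.042]
[282.5722423  201.38487038]
```

View pics/w26.png

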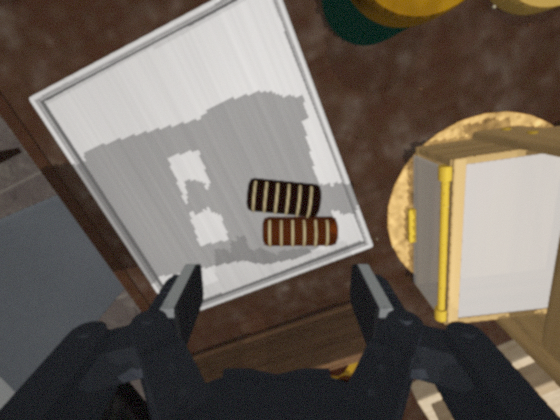

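```bash
python3 - <<'E'
from h import *
crop(cv2.imread("pics/w26.png"),230,160,150,110,"w26c",5.3)
i=load("w26.npz")
for a,b in [((264,231),(337,231)),((249,193),(320,203))]:
    A,B=onz(i,a,.018),onz(i,b,.018); v=B-A; print((A+B)/2,np.linalg.norm(v),np.degrees(np.arctan2(v[1],v[0])))
E
```

```text
[0.55463022 0.0006082  0.018     ] 0.05861674314573405 -24.060662560024806
[0.55431867 0.03123981 0.018     ] 0.05558076910387928 -32.56459708114357
```

View pics/w26c.png

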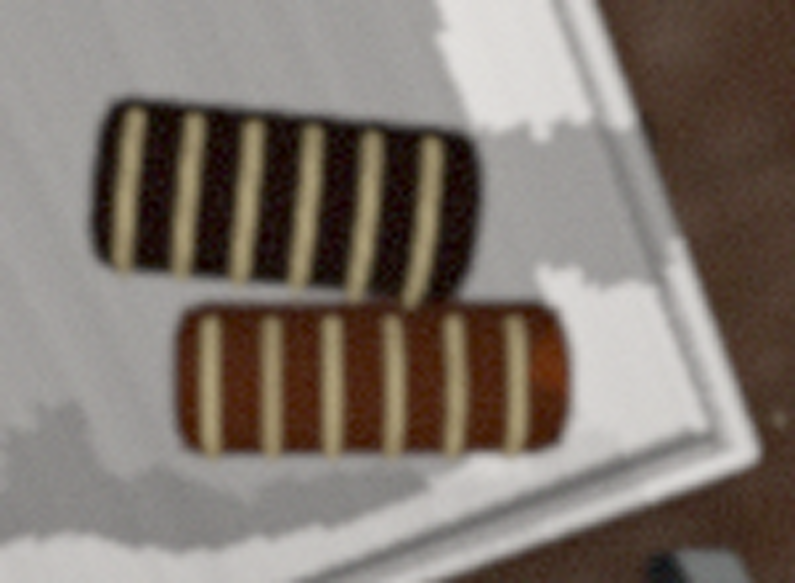

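>>> play_rows(
  travel=[
    [0.6, -1.3, -0.5],
    [0.4, -0.8, -1.5],
    [0, -0.1, -2.5],
    [0, 0, -1.5],
    [0, 0, 0],
    [0, 0, 0],
  ],
  rotation=[
    [0.003, -0.015, 0],
    [0, 0, 0],
    [0, 0, 0],
    [0, 0, 0],
    [0, 0, 0],
    [0, 0, 0],
  ],
  claw=[7.4, 7.4, 7.4, 7.4, 7.4, 7.4],
)

```text
time_s: 33.73
position: [0.5546, -0.0029, 0.0422]
tool_rot: [[0.002, 0.921, -0.389], [-0.001, -0.389, -0.921], [-1.0, 0.003, 0.0]]
ft_force: [-0.4, 0.2, 0.0]
grip_width: 0.0738
```

```bash
python3 - <<'E'
from h import *
go(.5546,.0006,.008,-24); i,im=snapw("w27")
E
```

```text
pos [ 0.5546 -0.0029  0.0422] d_cm [ 0.    0.35 -3.42] rot [ 0.001  0.002 -0.019]
```

View pics/w27.png

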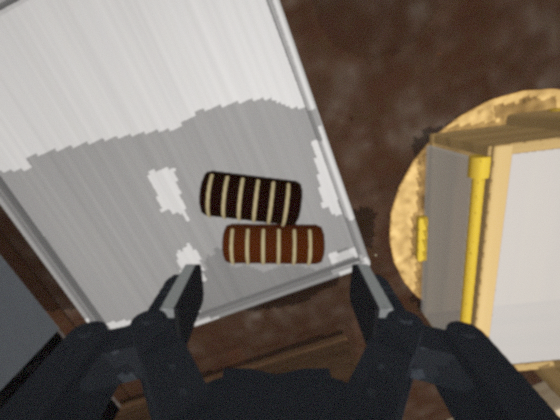

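```bash
python3 - <<'E'
from h import *
i=load("w27.npz"); A,B=onz(i,(223,244),.018),onz(i,(323,245),.018); v=B-A; print((A+B)/2,np.linalg.norm(v),np.degrees(np.arctan2(v[1],v[0])))
E
```

```text
[0.55377333 0.00055711 0.018     ] 0.05990674151342526 -23.613425883745833
```

>>> play_rows(
  travel=[
    [-0.1, 0.35, -1],
    [0, 0.05, -1.3],
    [0, 0, -1],
    [0, 0, -0.4],
    [0, 0, 0],
  ],
  rotation=[
    [0, 0, -0.015],
    [0, 0, 0],
    [0, 0, 0],
    [0, 0, 0],
    [0, 0, 0],
  ],
  claw=[7.3, 7.3, 7.3, 7.3, 7.3],
)

```text
time_s: 34.2
position: [0.555, 0.0019, 0.0062]
tool_rot: [[0.009, 0.916, -0.402], [-0.003, -0.402, -0.916], [-1.0, 0.009, -0.001]]
ft_force: [0.5, 0.5, -0.5]
grip_width: 0.0726
```

```bash
python3 - <<'E'
from h import *
go(.554,.0006,.008,-23.8); i,im=snapw("w28")
E
```

```text
pos [0.555  0.0019 0.0062] d_cm [-0.1  -0.13  0.18] rot [ 0.003  0.009 -0.002]
```

View pics/w28.png

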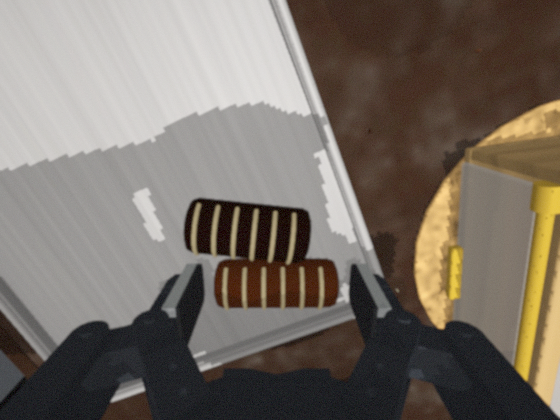

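>>> play_rows(
  travel=[
    [0, -0.1, 0],
    [0, 0, 0],
    [0, 0, 0],
    [0, 0, 0],
    [0, 0, 0],
    [0, 0, 1],
    [0, 0, 1.5],
    [0, 0, 2],
  ],
  rotation=[
    [0, 0, 0],
    [0, 0, 0],
    [0, 0, 0],
    [0, 0, 0],
    [0, 0, 0],
    [0, 0, 0],
    [0, 0, 0],
    [0, 0, 0],
  ],
  claw=[6.5, 5, 5, 5, 5, 5, 5, 5],
  squeeze=30,
)

```text
time_s: 34.92
position: [0.5541, 0.0009, 0.0529]
tool_rot: [[0.006, 0.916, -0.402], [-0.002, -0.402, -0.916], [-1.0, 0.006, -0.001]]
ft_force: [-0.6, 0.1, -0.2]
grip_width: 0.0595
```

```bash
python3 - <<'E'
from h import *
go(.4526,.326,.03,-8); i,im=snapw("w29")
E
```

```text
pos [0.5541 0.0009 0.0529] d_cm [-10.15  32.51  -2.29] rot [0.001 0.006 0.274]
```

View pics/w29.png

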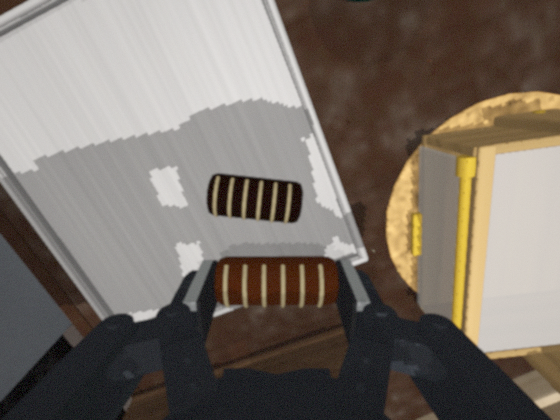

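>>> play_rows(
  travel=[
    [0, 0.5, 3],
    [-0.5, 2, 3],
    [-1.1, 3.5, 1.5],
    [-1.2, 3.8, 0],
    [-1.2, 3.8, 0],
    [-1.2, 3.8, 0],
    [-1.2, 3.8, 0],
    [-1.2, 3.8, 0],
    [-1, 3.2, 0],
    [-0.7, 2, 0],
    [-0.3, 0.8, 0],
    [0, 0, 0],
  ],
  rotation=[
    [0, 0, 0],
    [0, 0, 0.02],
    [0, 0, 0.03],
    [0, 0, 0.04],
    [0, 0, 0.04],
    [0, 0, 0.04],
    [0, 0, 0.04],
    [0, 0, 0.04],
    [0, 0, 0.02],
    [0, 0, 0],
    [0, 0, 0],
    [0, 0, 0],
  ],
  claw=[5, 5, 5, 5, 5, 5, 5, 5, 5, 5, 5, 5],
)

```text
time_s: 35.97
position: [0.4549, 0.3222, 0.1469]
tool_rot: [[0.03, 0.991, -0.134], [0.005, -0.134, -0.991], [-1.0, 0.03, -0.009]]
ft_force: [-0.2, -0.1, -0.6]
grip_width: 0.0596
```

```bash
python3 - <<'E'
from h import *
go(.452,.321,.03,-8); i,im=snapw("w30")
E
```

```text
pos [0.4549 0.3222 0.1469] d_cm [ -0.29  -0.12 -11.69] rot [-0.005  0.03  -0.006]
```

View pics/w30.png

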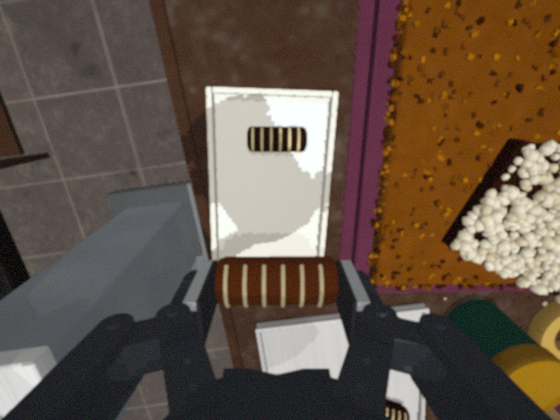

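```bash
python3 - <<'E'
from h import *
np.set_printoptions(precision=4,suppress=True)
i=load("w30.npz")
P=np.array([onz(i,p,.02) for p in [(206,87),(338,92),(212,258)]]); print(P, (P[1]+P[2])/2)
print("log",onz(i,(277,139),.018),"held",proj(i,(.452,.321,.03)))
E
```

```text
[[0.4143 0.4249 0.02  ]
 [0.5214 0.4067 0.02  ]
 [0.3881 0.2716 0.02  ]] [0.4547 0.3391 0.02  ]
log [0.4662 0.3756 0.018 ] held [269.7912 204.5199]
```

>>> play_rows(
  travel=[
    [-0.3, -0.1, -1.5],
    [-0.1, 0, -3],
    [0, 0, -3.5],
    [0, 0, -2.5],
    [0, 0, -1],
    [0, 0, -0.3],
    [0, 0, 0],
  ],
  rotation=[
    [-0.005, 0.03, -0.006],
    [0, 0, 0],
    [0, 0, 0],
    [0, 0, 0],
    [0, 0, 0],
    [0, 0, 0],
    [0, 0, 0],
  ],
  claw=[5, 5, 5, 5, 5, 5, 5],
)

```text
time_s: 36.6
position: [0.4539, 0.3098, 0.0206]
tool_rot: [[-0.008, 0.988, -0.156], [-0.003, -0.156, -0.988], [-1.0, -0.008, 0.005]]
ft_force: [-0.4, -0.5, -0.4]
grip_width: 0.059
```

```bash
python3 - <<'E'
from h import *
go(.4515,.322,.018,-8); i,im=snapw("w31")
E
```

```text
pos [0.4539 0.3098 0.0206] d_cm [-0.24  1.22 -0.26] rot [ 0.004 -0.008  0.017]
```

View pics/w31.png

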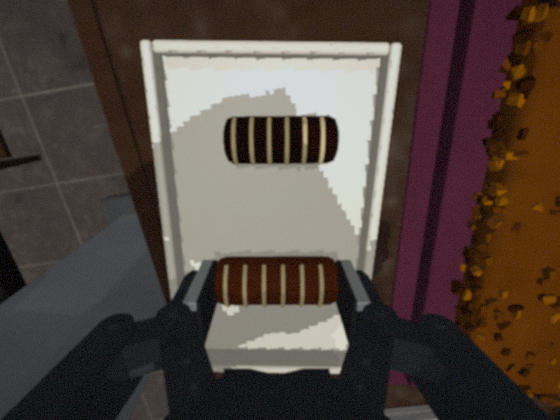

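>>> play_rows(
  travel=[
    [-0.2, 1.2, 0.1],
    [-0.1, 1, 0],
    [0, 0, -0.2],
    [0, 0, 0],
  ],
  rotation=[
    [0, -0.008, 0.015],
    [0, 0, 0],
    [0, 0, 0],
    [0, 0, 0],
  ],
  claw=[5, 5, 5, 5],
)

```text
time_s: 36.98
position: [0.4529, 0.3339, 0.0228]
tool_rot: [[0.006, 0.99, -0.141], [-0.001, -0.141, -0.99], [-1.0, 0.006, 0.0]]
ft_force: [-0.2, 0.5, -0.6]
grip_width: 0.0594
```

```bash
python3 - <<'E'
from h import *
go(.4525,.330,.018,-8); i,im=snapw("w32")
E
```

```text
pos [0.4529 0.3339 0.0228] d_cm [-0.04 -0.39 -0.48] rot [0.001 0.006 0.002]
```

View pics/w32.png

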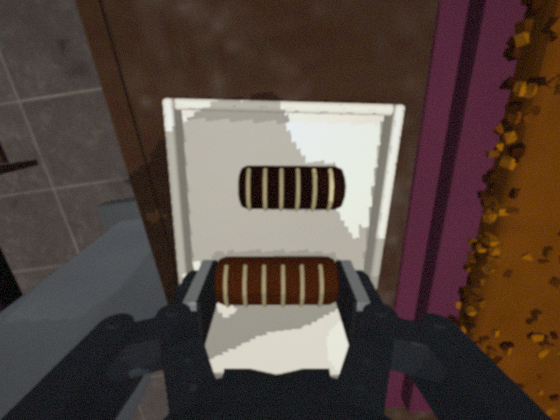

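>>> play_rows(
  travel=[
    [0, -0.1, -0.6],
    [0, 0, 0],
    [0, 0, 0],
    [0, 0, 0],
    [0, 0, 0.5],
    [0, 0, 1.5],
    [0, 0, 3],
    [0, -0.5, 4],
    [0, -2, 3],
    [0, -2, 0],
    [0, 0, 0],
  ],
  rotation=[
    [0, 0, 0],
    [0, 0, 0],
    [0, 0, 0],
    [0, 0, 0],
    [0, 0, 0],
    [0, 0, 0],
    [0, 0, 0],
    [0, 0, 0],
    [0, 0, 0.06],
    [0, 0, 0.1],
    [0, 0, 0.1],
  ],
  claw=[5, 5, 6.4, 6.6, 6.6, 6.6, 6.6, 6.6, 5, 5, 5],
)

```text
time_s: 37.95
position: [0.4517, 0.2858, 0.1438]
tool_rot: [[0.007, 0.992, 0.127], [-0.002, 0.127, -0.992], [-1.0, 0.007, 0.003]]
ft_force: [1.0, 0.7, 0.6]
grip_width: 0.0502
```

```bash
python3 - <<'E'
from h import *
i,im=snapw("w33"); go(.554,.031,.1,57); go(.554,.031,.1,-33)
E
```

```text
pos [0.4522 0.2869 0.1444] d_cm [ 10.18 -25.59  -4.44] rot [-0.003  0.009  0.862]
pos [0.4522 0.2869 0.1444] d_cm [ 10.18 -25.59  -4.44] rot [ 0.004  0.008 -0.709]
```

View pics/w33.png

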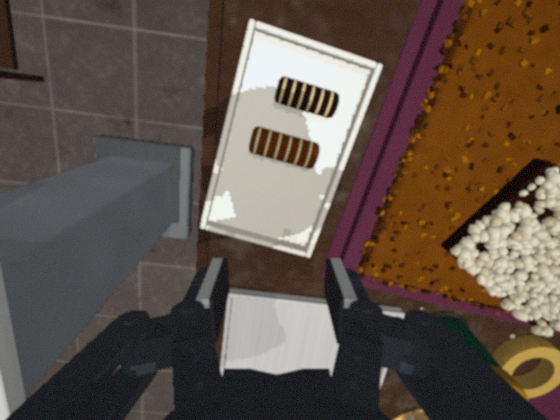

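>>> play_rows(
  travel=[
    [0.8, -2, 0],
    [1.3, -3.2, 0],
    [1.4, -3.6, -0.5],
    [1.4, -3.6, -0.8],
    [1.4, -3.6, -1],
    [1.4, -3.6, -1],
    [1.2, -2.8, -1],
    [0.8, -1.8, -0.5],
    [0.3, -0.7, 0],
    [0, 0, 0],
  ],
  rotation=[
    [0, 0, 0.08],
    [0, 0, 0.12],
    [0, 0, 0.12],
    [0, 0, 0.12],
    [0, 0, 0.12],
    [0, 0, 0.12],
    [0, 0, 0.12],
    [0, 0, 0.05],
    [0, 0, 0],
    [0, 0, 0],
  ],
  claw=[5, 5, 5, 5, 5, 5, 5, 5, 5, 5],
)

```text
time_s: 38.83
position: [0.5505, 0.0415, 0.0994]
tool_rot: [[0.008, 0.574, 0.819], [0.011, 0.819, -0.574], [-1.0, 0.014, 0.001]]
ft_force: [-0.7, -0.4, -0.2]
grip_width: 0.0503
```

```bash
python3 - <<'E'
from h import *
i,im=snapw("w34"); go(.554,.031,.01,57)
crop(im,200,120,160,150,"w34c",4)
E
```

```text
pos [0.5502 0.0423 0.0995] d_cm [ 0.38 -1.13 -8.95] rot [-0.011  0.008  0.035]
```

View pics/w34.png

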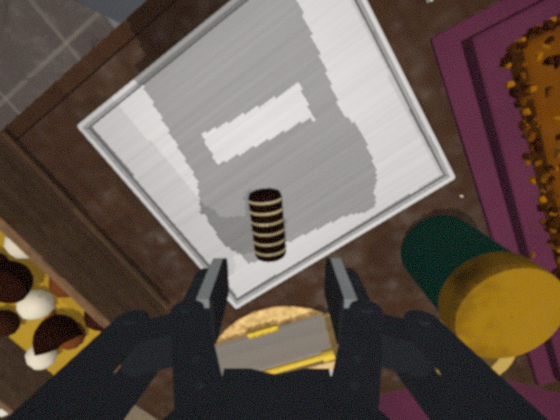

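```bash
python3 - <<'E'
from h import *
i=load("w34.npz"); A,B=onz(i,(265,195),.022),onz(i,(271,256),.022); v=B-A; print((A+B)/2,np.linalg.norm(v),np.degrees(np.arctan2(v[1],v[0])))
E
```

```text
[0.55293441 0.03281438 0.022     ] 0.05111026694771634 -30.33498593297003
```

>>> play_rows(
  travel=[
    [0.2, -0.8, -1],
    [0.1, -0.3, -2.5],
    [0, 0, -2.5],
    [0, 0, -1.5],
    [0, 0, -0.7],
    [0, 0, 0],
    [0, 0, 0],
  ],
  rotation=[
    [-0.01, 0.008, 0.05],
    [0, 0, 0.02],
    [0, 0, 0],
    [0, 0, 0],
    [0, 0, 0],
    [0, 0, 0],
    [0, 0, 0],
  ],
  claw=[5, 5, 5, 5, 5, 5, 5],
)

```text
time_s: 39.47
position: [0.5521, 0.0412, 0.0195]
tool_rot: [[0.006, 0.517, 0.856], [0.001, 0.856, -0.517], [-1.0, 0.004, 0.004]]
ft_force: [0.3, 0.1, 0.7]
grip_width: 0.0499
```

```bash
python3 - <<'E'
from h import *
i,im=snapw("w35"); go(.553,.032,.01,59)
E
```

```text
pos [0.5522 0.0411 0.0197] d_cm [ 0.08 -0.91 -0.97] rot [-0.001  0.006  0.002]
```

View pics/w35.png

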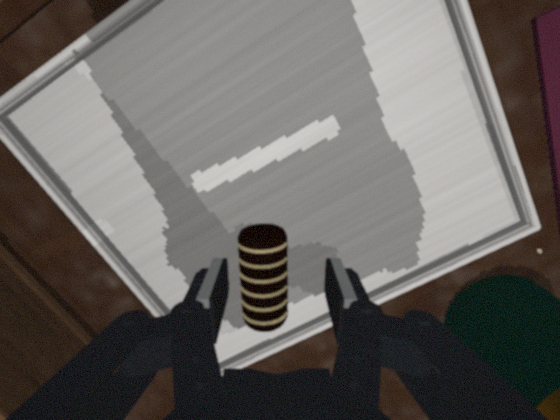

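>>> play_rows(
  travel=[
    [0.1, -0.7, -0.4],
    [0, -0.3, -0.5],
    [0, 0, -0.3],
    [0, 0, 0],
    [0, 0, 0],
    [0, 0, 0],
    [0, 0, 0],
  ],
  rotation=[
    [0, 0.005, 0],
    [0, 0, 0],
    [0, 0, 0],
    [0, 0, 0],
    [0, 0, 0],
    [0, 0, 0],
    [0, 0, 0],
  ],
  claw=[5, 5, 4, 1, 1, 1, 1],
  squeeze=25,
)

```text
time_s: 40.1
position: [0.5551, 0.0301, 0.0102]
tool_rot: [[0.007, 0.518, 0.855], [0.0, 0.856, -0.518], [-1.0, 0.004, 0.006]]
ft_force: [0.5, -0.2, -0.5]
grip_width: 0.0218
```

>>> play_rows(
  travel=[
    [0, 0, 1.5],
    [0, 0, 3],
    [-0.3, 1, 4],
    [-0.8, 2.5, 2],
    [-1.4, 3.4, 0.5],
    [-1.5, 3.5, 0],
    [-1.5, 3.5, 0],
    [-1.5, 3.5, 0],
    [-1.3, 3, 0],
    [-1, 2, 0],
    [-0.5, 0.8, 0],
    [0, 0, 0],
  ],
  rotation=[
    [0, 0, 0],
    [0, 0, 0],
    [0, 0, 0.04],
    [0, 0, 0.06],
    [0, 0, 0.06],
    [0, 0, 0.06],
    [0, 0, 0.06],
    [0, 0, 0.06],
    [0, 0, 0.04],
    [0, 0, 0.02],
    [0, 0, 0],
    [0, 0, 0],
  ],
  claw=[1, 1, 1, 1, 1, 1, 1, 1, 1, 1, 1, 1],
)

```text
time_s: 41.1
position: [0.4508, 0.2704, 0.1267]
tool_rot: [[0.01, 0.129, 0.992], [0.004, 0.992, -0.129], [-1.0, 0.005, 0.009]]
ft_force: [-0.9, -0.1, 0.2]
grip_width: 0.0215
```

```bash
python3 - <<'E'
from h import *
i,im=snapw("w36"); go(.4456,.28,.014,82)
E
```

```text
pos [0.4514 0.2696 0.1267] d_cm [ -0.58   1.04 -11.27] rot [-0.003  0.01  -0.01 ]
```

View pics/w36.png

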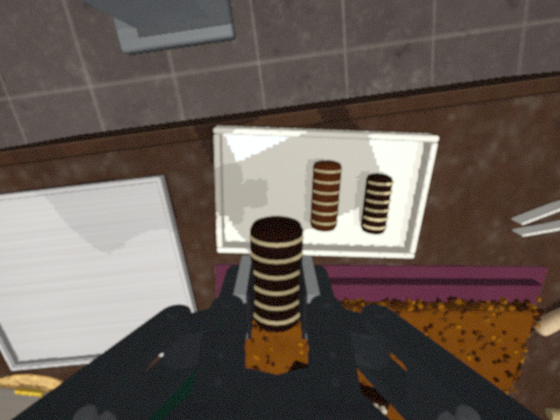

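```bash
python3 - <<'E'
from h import *
np.set_printoptions(precision=4,suppress=True)
i=load("w36.npz")
P=np.array([onz(i,p,.02) for p in [(214,127),(438,136),(413,258),(218,252)]]); print(P,P.mean(0))
print(onz(i,(325,196),.018),onz(i,(377,204),.018))
E
```

```text
[[0.3801 0.2305 0.02  ]
 [0.41   0.4055 0.02  ]
 [0.5177 0.3878 0.02  ]
 [0.4883 0.2126 0.02  ]] [0.449  0.3091 0.02  ]
[0.4487 0.3128 0.018 ] [0.4618 0.3568 0.018 ]
```

>>> play_rows(
  travel=[
    [-0.5, -0.3, -1.5],
    [-0.4, -0.3, -3],
    [0, 0, -3],
    [0, 0, -2],
    [0, 0, -1],
    [0, 0, 0],
    [0, 0, 0],
  ],
  rotation=[
    [-0.003, 0.01, 0],
    [0, 0, 0],
    [0, 0, 0],
    [0, 0, 0],
    [0, 0, 0],
    [0, 0, 0],
    [0, 0, 0],
  ],
  claw=[1, 1, 1, 1, 1, 1, 1],
)

```text
time_s: 41.73
position: [0.4486, 0.2548, 0.0188]
tool_rot: [[0.006, 0.143, 0.99], [0.0, 0.99, -0.143], [-1.0, 0.001, 0.006]]
ft_force: [0.1, -0.2, 0.5]
grip_width: 0.0214
```

```bash
python3 - <<'E'
from h import *
i,im=snapw("w37"); go(.4416,.2636,.014,81)
E
```

```text
pos [0.4487 0.2549 0.0191] d_cm [-0.71  0.87 -0.51] rot [-0.     0.006 -0.014]
```

View pics/w37.png

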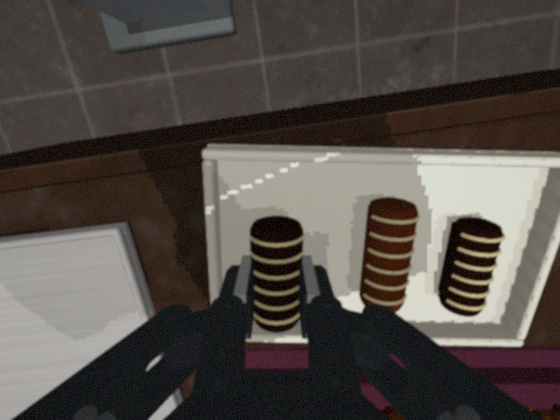

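>>> play_rows(
  travel=[
    [-0.6, 0.7, 0],
    [-0.2, 0.2, -0.4],
    [0, 0, -0.2],
    [0, 0, 0],
    [0, 0, 0],
    [0, 0, 0],
    [0, 0, 0.8],
    [0, 0, 2],
    [0, 0, 3.5],
    [0, -0.5, 3],
    [0, -1, 1],
    [0, 0, 0],
  ],
  rotation=[
    [0, 0, 0],
    [0, 0, 0],
    [0, 0, 0],
    [0, 0, 0],
    [0, 0, 0],
    [0, 0, 0],
    [0, 0, 0],
    [0, 0, 0],
    [0, 0, 0],
    [0, 0, 0],
    [0, 0, 0],
    [0, 0, 0],
  ],
  claw=[1, 1, 1, 1, 3.2, 3.2, 3.2, 3.2, 3.2, 3.2, 3.2, 3.2],
)

```text
time_s: 42.78
position: [0.4411, 0.2492, 0.1258]
tool_rot: [[0.012, 0.143, 0.99], [0.001, 0.99, -0.143], [-1.0, 0.003, 0.012]]
ft_force: [0.6, 0.0, -0.8]
grip_width: 0.0322
```

```bash
python3 - <<'E'
from h import *
i,im=snapw("w38"); go(.4756,-.25,.2,81); print(env.observe()['q'])
E
```

```text
pos [0.441  0.2498 0.1251] d_cm [  3.46 -49.98   7.49] rot [-0.002  0.012 -0.013]
[ 16.16858101  23.5161654   91.16139111  -0.1035315   64.64148857
 -65.55763545]
```

View pics/w38.png

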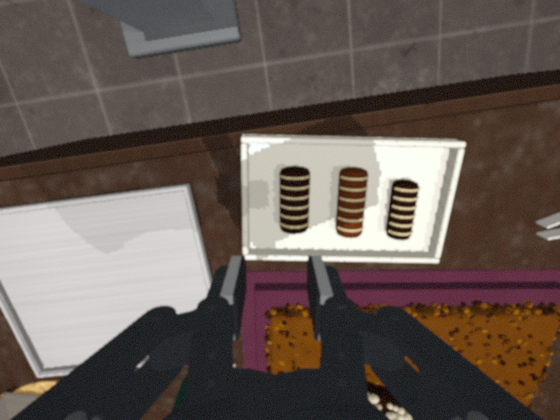

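>>> play_rows(
  travel=[
    [0, -2, 2],
    [0.2, -3.2, 2.5],
    [0.3, -3.5, 2.2],
    [0.3, -3.5, 2.2],
    [0.3, -3.5, 2],
    [0.3, -3.5, 1.5],
    [0.3, -3.5, 1],
    [0.3, -3.8, 0.5],
    [0.3, -3.8, 0.3],
    [0.3, -3.8, 0.3],
    [0.3, -3.8, 0.3],
    [0.3, -3.8, 0.3],
  ],
  rotation=[
    [0, 0.01, 0],
    [0, 0, 0],
    [0, 0, 0],
    [0, 0, 0],
    [0, 0, 0],
    [0, 0, 0],
    [0, 0, 0],
    [0, 0, 0],
    [0, 0, 0],
    [0, 0, 0],
    [0, 0, 0],
    [0, 0, 0],
  ],
  claw=[0.5, 0, 0, 0, 0, 0, 0, 0, 0, 0, 0, 0],
)

```text
time_s: 43.83
position: [0.4678, -0.1768, 0.2726]
tool_rot: [[-0.016, 0.132, 0.991], [0.005, 0.991, -0.132], [-1.0, 0.003, -0.016]]
ft_force: [0.1, -0.1, 0.4]
grip_width: -0.0
```

```bash
python3 - <<'E'
from h import *
i,im=snapw("w39"); go(.4756,-.32,.27,81); print(env.observe()['q'])
E
```

```text
pos [ 0.4685 -0.1831  0.2723] d_cm [  0.71 -13.69  -0.23] rot [-0.002 -0.016 -0.02 ]
[ -34.63128646   15.85721329   76.43751097   -0.42380857   88.51744069
 -116.78497284]
```

View pics/w39.png

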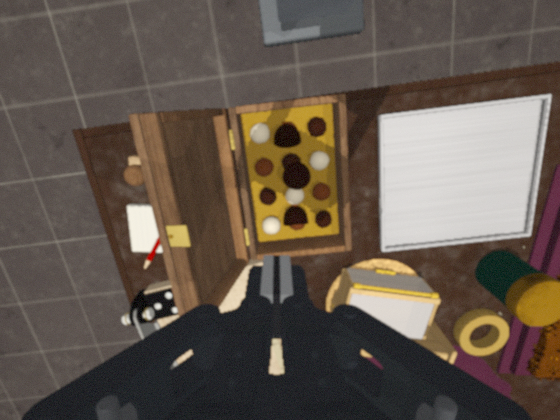

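```bash
python3 - <<'E'
from h import *
i=load("w39.npz")
for p in [(132,115),(158,113),(155,215),(180,225),(168,310),(205,305)]: print(p,onz(i,p,.18))
E
```

```text
(132, 115) [ 0.37746247 -0.27210664  0.18      ]
(158, 113) [ 0.37862327 -0.25277282  0.18      ]
(155, 215) [ 0.45584952 -0.27507214  0.18      ]
(180, 225) [ 0.4671063  -0.25686814  0.18      ]
(168, 310) [ 0.54646447 -0.2864938   0.18      ]
(205, 305) [ 0.54573337 -0.25215652  0.18      ]
```

>>> play_rows(
  travel=[
    [0.1, -3.5, 0],
    [0.1, -3.5, 0],
    [0.1, -3.5, 0],
    [0, -2.5, 0],
    [0, -0.8, 0],
    [0, 0, 0],
    [0, 0, 0],
  ],
  rotation=[
    [0, -0.015, 0],
    [0, 0, 0],
    [0, 0, 0],
    [0, 0, 0],
    [0, 0, 0],
    [0, 0, 0],
    [0, 0, 0],
  ],
  claw=[0, 0, 0, 0, 0, 0, 0],
)

```text
time_s: 44.47
position: [0.4714, -0.3271, 0.2631]
tool_rot: [[-0.009, 0.141, 0.99], [0.013, 0.99, -0.141], [-1.0, 0.012, -0.011]]
ft_force: [-0.7, 0.7, -0.3]
grip_width: -0.0
```

```bash
python3 - <<'E'
from h import *
i,im=snapw("w40"); go(.4756,-.325,.155,81); print(env.observe()['q'])
E
```

```text
pos [ 0.4714 -0.3266  0.2632] d_cm [  0.42   0.16 -10.82] rot [-0.013 -0.009 -0.016]
[-4.65975079e+01  2.35101888e+01  6.63241497e+01  1.21201709e-01
  9.10875680e+01 -1.28524041e+02]
```

View pics/w40.png

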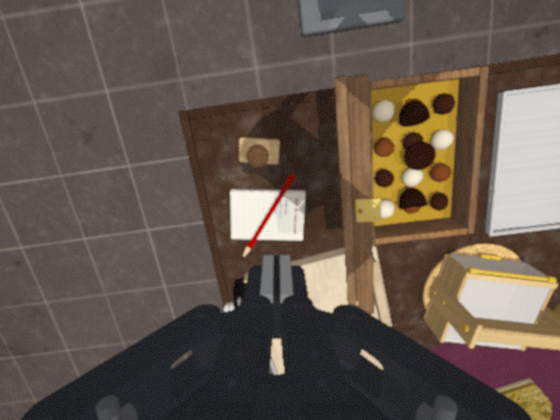

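>>> play_rows(
  travel=[
    [0, 0, -2],
    [0, 0, -3.2],
    [0, 0, -3],
    [0, 0, -1.8],
    [0, 0, -0.3],
    [0, 0, 0],
  ],
  rotation=[
    [-0.013, -0.009, 0],
    [0, 0, 0],
    [0, 0, 0],
    [0, 0, 0],
    [0, 0, 0],
    [0, 0, 0],
  ],
  claw=[0, 0, 0, 0, 0, 0],
)

```text
time_s: 45.02
position: [0.4734, -0.3167, 0.1594]
tool_rot: [[0.004, 0.131, 0.991], [-0.003, 0.991, -0.131], [-1.0, -0.002, 0.004]]
ft_force: [-0.4, 0.1, 0.8]
grip_width: 0.0001
```

>>> play_rows(
  travel=[
    [0, 0.8, 0],
    [0, 1, 0],
    [0, 1, 0],
    [0, 1, 0],
    [0, 1, 0],
    [0, 1, 0],
  ],
  rotation=[
    [0, 0, 0],
    [0, 0, 0],
    [0, 0, 0],
    [0, 0, 0],
    [0, 0, 0],
    [0, 0, 0],
  ],
  claw=[0, 0, 0, 0, 0, 0],
)

```text
time_s: 45.52
position: [0.4754, -0.2535, 0.1654]
tool_rot: [[0.012, 0.13, 0.991], [-0.01, 0.991, -0.13], [-1.0, -0.008, 0.013]]
ft_force: [0.5, -0.1, 0.5]
grip_width: -0.0
```

>>> play_rows(
  travel=[
    [0, 0.8, -0.3],
    [0, 0.8, -0.3],
    [0, 0.8, -0.2],
    [0, 0.6, 0],
  ],
  rotation=[
    [0.01, 0.01, 0],
    [0, 0, 0],
    [0, 0, 0],
    [0, 0, 0],
  ],
  claw=[0, 0, 0, 0],
)

```text
time_s: 45.85
position: [0.4754, -0.2189, 0.1575]
tool_rot: [[0.001, 0.129, 0.992], [0.001, 0.992, -0.129], [-1.0, 0.001, 0.001]]
ft_force: [0.3, -0.5, -0.2]
grip_width: -0.0
```

```bash
python3 - <<'E'
from h import *
i,im=snapw("w41"); print(env.observe()['position'],env.observe()['ft_force']); crop(env.get_image("scene")[:,:,::-1],200,180,240,180,"s41",3.3)
E
```

```text
[ 0.47535651 -0.21799734  0.15761268] [ 0.76980767  0.25086691 -0.59727661]
```

View pics/w41.png

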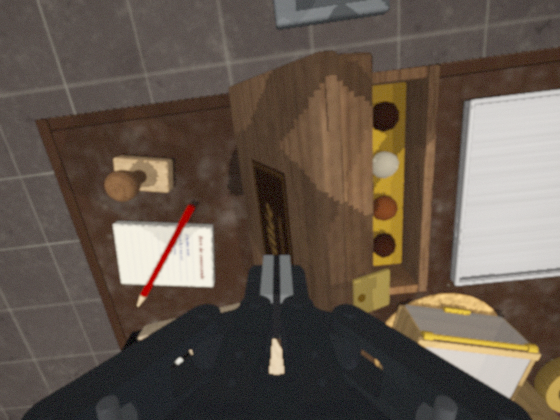

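View pics/s41.png

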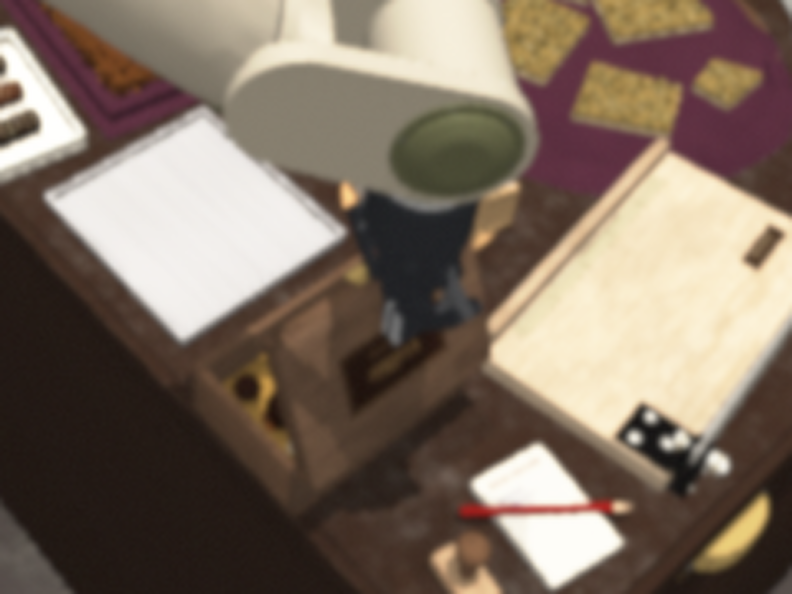

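>>> play_rows(
  travel=[
    [0, 0.3, 0],
    [0, 0, 0.5],
    [0, -0.3, 2],
    [0, -0.5, 3],
    [0, 0, 3],
    [0, 0, 0],
    [0, 0, 0],
    [0, 0, 0],
    [0, 0, 0],
    [0, 0, 0],
    [0, 0, 0],
    [0, 0, 0],
  ],
  rotation=[
    [0, 0, 0],
    [0, 0, 0],
    [0, 0, 0],
    [0, 0, 0],
    [0, 0, 0],
    [0, 0, 0],
    [0, 0, 0],
    [0, 0, 0],
    [0, 0, 0],
    [0, 0, 0],
    [0, 0, 0],
    [0, 0, 0],
  ],
  claw=[0, 0, 0, 0, 0, 0, 0, 0, 0, 0, 0, 0],
)

```text
time_s: 46.95
position: [0.4738, -0.2249, 0.2449]
tool_rot: [[-0.003, 0.131, 0.991], [0.004, 0.991, -0.131], [-1.0, 0.004, -0.004]]
ft_force: [-0.4, 0.8, -0.3]
grip_width: -0.0002
```

>>> play_rows(
  travel=[
    [0, 1, 0.2],
    [0, 2, 0.2],
    [0, 2.5, 0.2],
    [0, 2.5, 0.2],
    [0, 2, 0.2],
    [0, 0, 0],
    [0, 0, 0],
    [0, 0, 0],
    [0, 0, 0],
    [0, 0, 0],
    [0, 0, 0],
    [0, 0, 0],
  ],
  rotation=[
    [0, 0, 0],
    [0, 0, 0],
    [0, 0, 0],
    [0, 0, 0],
    [0, 0, 0],
    [0, 0, 0],
    [0, 0, 0],
    [0, 0, 0],
    [0, 0, 0],
    [0, 0, 0],
    [0, 0, 0],
    [0, 0, 0],
  ],
  claw=[0, 0, 0, 0, 0, 0, 0, 0, 0, 0, 0, 0],
)

```text
time_s: 47.95
position: [0.4721, -0.1191, 0.253]
tool_rot: [[-0.008, 0.134, 0.991], [0.008, 0.991, -0.134], [-1.0, 0.007, -0.009]]
ft_force: [-0.3, -0.9, -0.4]
grip_width: 0.0003
```

```bash
python3 - <<'E'
from h import *
i,im=snapw("w42"); print(env.observe()['position']); crop(env.get_image("scene")[:,:,::-1],200,180,240,180,"s42",3.3)
E
```

```text
[ 0.47214276 -0.11917148  0.2529276 ]
```

View pics/w42.png

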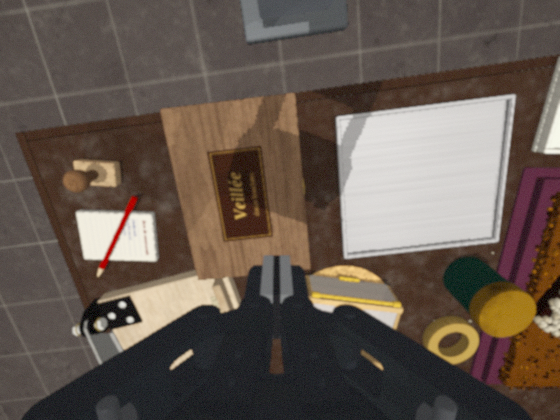

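View pics/s42.png

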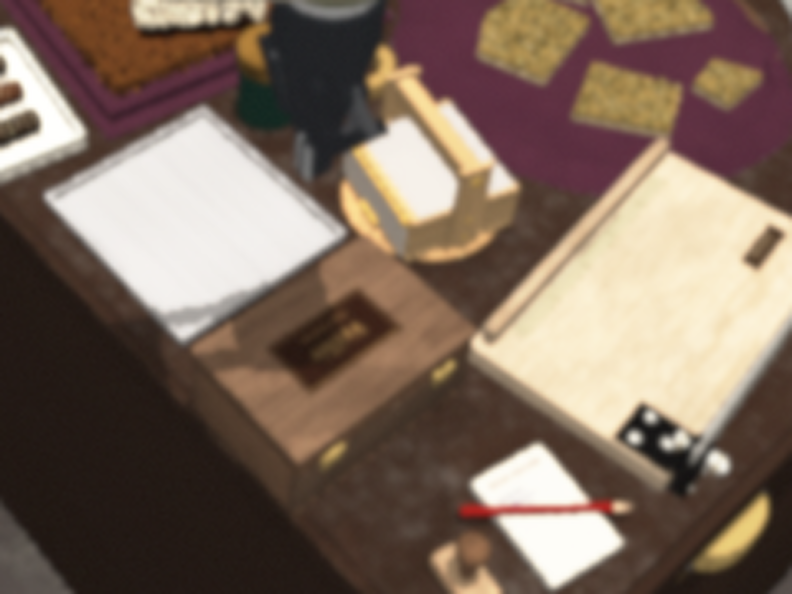

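>>> play_rows(
  travel=[
    [0, 1.5, 0.3],
    [-0.5, 2.5, 0.3],
    [-0.5, 3, 0.3],
    [-0.5, 3, 0.3],
    [-0.5, 3, 0.3],
    [-0.5, 2, 0.3],
    [0, 1, 0],
    [0, 0, 0],
    [0, 0, 0],
    [0, 0, 0],
    [0, 0, 0],
    [0, 0, 0],
  ],
  rotation=[
    [0, 0, 0],
    [0, 0, 0],
    [0, 0, 0],
    [0, 0, 0],
    [0, 0, 0],
    [0, 0, 0],
    [0, 0, 0],
    [0, 0, 0],
    [0, 0, 0],
    [0, 0, 0],
    [0, 0, 0],
    [0, 0, 0],
  ],
  claw=[0, 0, 0, 0, 0, 0, 0, 0, 0, 0, 0, 0],
)

```text
time_s: 49.05
position: [0.4458, 0.043, 0.2707]
tool_rot: [[-0.009, 0.141, 0.99], [0.008, 0.99, -0.141], [-1.0, 0.007, -0.01]]
ft_force: [0.9, 0.1, -0.0]
grip_width: 0.0001
```

>>> play_rows(
  travel=[
    [0, 0, 0],
    [0, 0, 0],
    [0, 0, 0],
    [0, 0, 0],
    [0, 0, 0],
    [0, 0, 0],
    [0, 0, 0],
    [0, 0, 0],
    [0, 0, 0],
    [0, 0, 0],
    [0, 0, 0],
    [0, 0, 0],
  ],
  rotation=[
    [0, 0, 0],
    [0, 0, 0],
    [0, 0, 0],
    [0, 0, 0],
    [0, 0, 0],
    [0, 0, 0],
    [0, 0, 0],
    [0, 0, 0],
    [0, 0, 0],
    [0, 0, 0],
    [0, 0, 0],
    [0, 0, 0],
  ],
  claw=[0, 0, 0, 0, 0, 0, 0, 0, 0, 0, 0, 0],
)

```text
time_s: 50.05
position: [0.4463, 0.0412, 0.2703]
tool_rot: [[-0.01, 0.144, 0.99], [0.008, 0.99, -0.144], [-1.0, 0.006, -0.011]]
ft_force: [-0.1, 0.2, 0.1]
grip_width: -0.0002
```

```bash
python3 - <<'E'
from h import *
im=env.get_image("scene")[:,:,::-1]; cv2.imwrite("pics/s43f.png",im); crop(im,235,245,120,100,"s43",6)
t=env.get_image("top")[:,:,::-1]; crop(t,180,130,280,160,"t43")
i,im=snapw("w43")
s=cam("scene"); T=cam("top")
for z in (.06,.084):
  for p in [(.571,-.09,z),(.379,-.09,z),(.571,-.222,z),(.379,-.222,z)]: print(z,(proj(s,p)-[235,245])*6,(proj(T,p)-[180,130])*2.857)
E
```

```text
0.06 [441.35153155  61.58292567] [502.60263016 250.50591634]
0.06 [128.75785964 277.71711773] [502.75780252 434.94848158]
0.06 [645.48810766 237.30212968] [628.16177593 253.07416954]
0.06 [329.39894861 484.66418367] [631.03366435 437.97360786]
0.084 [445.29698557  29.14844114] [506.07751677 247.88119523]
0.084 [128.13061585 245.88159003] [506.31222435 435.88924769]
0.084 [652.84030051 205.44690015] [634.06285444 250.49322314]
0.084 [332.10645427 454.03046797] [637.12146341 438.97601979]
```

View pics/s43.png

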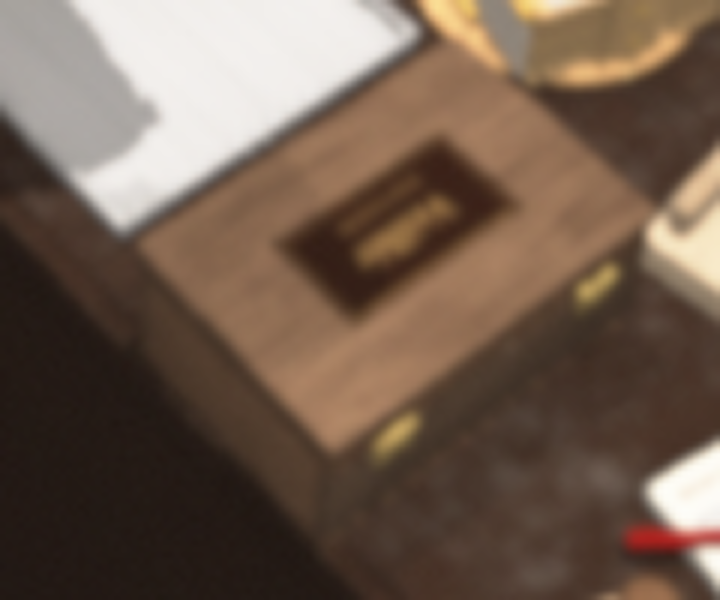

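View pics/t43.png

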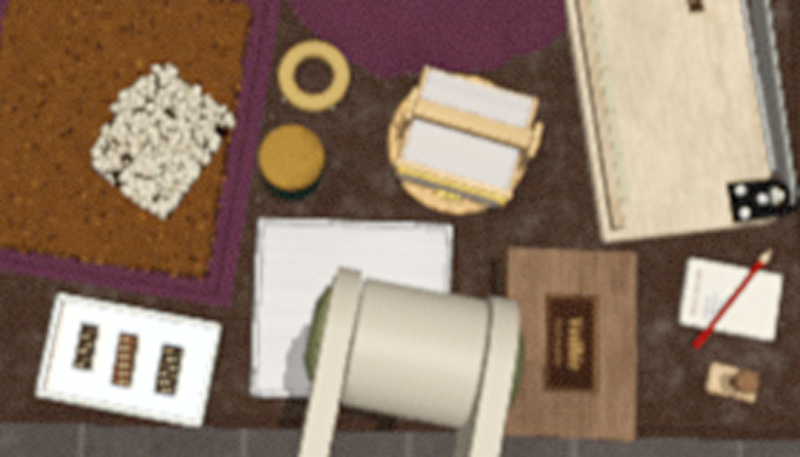

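View pics/w43.png

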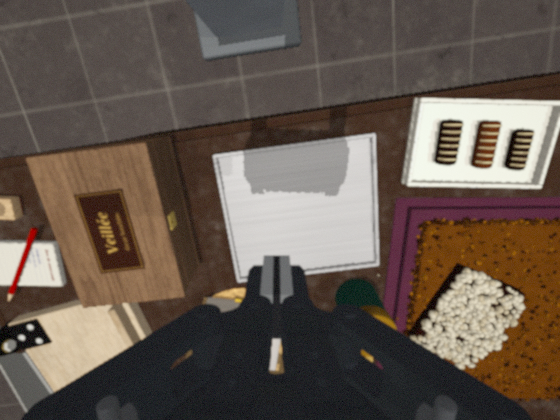

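The wrist and top views show the lid flat and shut, the three logs in the dish, an empty tray, and the caddy upright on its mat. The tin, gift box and stamp look where they were, so I'm handing in.

```bash
python3 - <<'E'
from h import *
print(env.close_job())
E
```

```text
the job is handed in; nothing more can be done
None
```

The job is handed in at about 50 s of robot time, and every step you asked for was done in the order you asked.

- **Caddy:** I tipped it front down over the tray to 45–49°, starting with the lip about 4–5 cm above the floor. All six pralines slid out, and I stood the caddy back upright on its mat, within about 3 mm of where it was. It showed empty, with its flap shut. Setting it down took a few tries, and it touched the mat with about 35 N before I let go.
- **Domes:** All three went into the casket on top of the lower layer. They are not nut-up: two lie on their sides and one is foot-up, because that is how they ended up on the tray. The one that is foot-up was tipped over by my finger while I was grasping its neighbour.
- **Logs:** All three lie flat in the white dish.
- **Dish:** It was shifted about 2 cm while I was away from it. I spotted this before placing the last log and adjusted.
- **Lid:** I pushed it past its balance point and it sank shut by itself. In the scene view its corners match the shut position to within about 2 px.

The last pictures also showed the tray empty and the tin and stamp where they stood; the gift box was outside those views. No check failed or disagreed.

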